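# Ready an anti-roll bar: gauge and rack its spacers, bring the bushing home

### The arm

A 6-joint arm with a two-finger parallel gripper is mounted at the origin on the work surface. World frame = base frame: x ahead of the robot, y to its left, z up, the work surface at z = 0. Lengths are in m, angles in rad, forces in N, time in s.
With the tool pointing down it reaches from about 0.35 to 0.775 m from the base axis. Payload 7.3 kg.
Tool frame: the origin (TCP) lies at the very end of the fingers, on their centre line; the grasp point (between the pads) lies 19 mm behind it; z points along the fingers, y is the line along which they close (so a half turn about z gives the same grasp; the last joint's range is limited). The gripper opens to 92 mm and grips with 3 to 60 N. Pads are 19 mm wide; open, the fingers measure 130 mm over their backs; the gripper's body (75 mm by 190 mm) begins 47 mm behind the grasp point.
Start: joints at [-1.309, 0.342, 1.524, -0, 1.275, -0.146], TCP at [0.208, -0.482, 0.227] pointing down, gripper open.
Joint ranges: [-2.53, 2.53], [-0.77, 2.02], [0.04, 2.7], [-1, 4.14], [0.28, 2.66], [-3.11, 3.11]. Speed limits (rad/s): [2.57, 2.57, 3.14, 3.14, 3.14, 3.14].

### API

Orientations are given as [roll, pitch, yaw] about the fixed x, y, z axes, in that order (R = Rz(yaw) Ry(pitch) Rx(roll)).
In Python, from cell import robot gives the robot as it stands. The module is installed in compiled form; this text tells all that it offers.
- The arm moves only by the tool arm_command, never from a script. Its argument "moves" is a list of rows, each a list of 3 entries, a list of its own where there are three numbers: the shift along the tool's x, y, z in m, then the turn, a rotation vector about the tool's x, y, z in rad, then the finger opening in m, from 0 to 0.0918. In form: [[[dx, dy, dz], [ax, ay, az], claw], ...]. A call has exactly 5 rows; each row is the pose to reach, as a shift and turn from the pose commanded when the call began, along the tool's axes at that moment; what a row does not reach only later rows make up. A row lasts 1/10 s, in which the tool goes at most 50 mm and 8.59 degrees, less where a joint would pass 70% of its speed; a pose out of reach is approached as far as the arm can. A call with a gripper value outside its range is refused whole. The fingers move at their own pace and stop on an object; "squeeze" is the grip in N (left out, the last holds). Time passes only in rows, so rows that repeat a pose let the fingers close, or fill a call up. It gives the time, the measured TCP pose, the force, the opening and the grip force at its end, in the units of the state.
- robot.observe(): the state, without advancing time (a new reading comes with each control period).
- robot.read_camera(name): name is "scene" or "top" or "wrist"; returns the picture (480x640x3 uint8, red, green, blue); there is no depth.
- robot.camera_model(name): a dict with "fx", "fy", "cx", "cy" (pixels), "R" (3x3) and "t" (3): a world point X has camera coordinates R X + t. Camera axes: x right, y down, z forward; pixel columns grow to the right and rows downward; lengths in m; the calibration is good to about 2 mm. A picture is of the moment at which its call begins: read the wrist's pose just before it. camera_model takes no time and is no camera call; for the wrist camera it gives the pose at the moment of the call.
- robot.hand_in(): hands the job in; it is judged then, once.
The state is a dict: "time": time; "qpos": joint angles; "qvel": joint speeds; "joint_efforts": joint torques, N m; "tool_pos": TCP position; "tool_rot": TCP orientation; "contact_force": force on the tool from outside, world axes, zero at the start; "torque": the same for the moment, N m; "opening": finger opening in m; "grip_force": force on a finger pad.
Only numpy, scipy, OpenCV 4.12 (cv2) and the standard library are available. Lean on these libraries where they do the work, as an engineer would, in place of code of your own. Each camera call takes 0.05 s, during which the arm holds its last target. There are 200 camera calls.

### The job

Get this anti-roll bar ready to refit. First touch the top of the gauge block's step with the fingertips; feeling each spacer's top against that height, stand every spacer on the bench upright in a pocket of its own in the rack, so that all tops come level: those lower than the step in the row with the raised floor, those higher in the row with the lower floor. Also slide the bushing along the bent bar, round the bend, right up to the stop collar and leave it there; do not disturb the spray can, the screwdriver or the tape.

Things in the scene. Friction and masses are not known exactly. Their poses are not given: they have to be found in the camera images.
- gripA (a point): Solid round aluminium spacer standing upright, diameter 46 mm, 180 g, EITHER 38 mm (short) OR 44 mm (tall) high: all look alike, names do not tell which; any may be absent. Point on its axis, 28 mm above its underside at either height (so it does not tell the height); z up. Fingertips at least 7 mm above its underside clear the rack's lips.
- gripB (a point): Solid round aluminium spacer standing upright, diameter 46 mm, 180 g, EITHER 38 mm (short) OR 44 mm (tall) high: all look alike, names do not tell which; any may be absent. Point on its axis, 28 mm above its underside at either height (so it does not tell the height); z up. Fingertips at least 7 mm above its underside clear the rack's lips.
- gripC (a point): Solid round aluminium spacer standing upright, diameter 46 mm, 180 g, EITHER 38 mm (short) OR 44 mm (tall) high: all look alike, names do not tell which; any may be absent. Point on its axis, 28 mm above its underside at either height (so it does not tell the height); z up. Fingertips at least 7 mm above its underside clear the rack's lips.
- gripD (a point): Solid round aluminium spacer standing upright, diameter 46 mm, 180 g, EITHER 38 mm (short) OR 44 mm (tall) high: all look alike, names do not tell which; any may be absent. Point on its axis, 28 mm above its underside at either height (so it does not tell the height); z up. Fingertips at least 7 mm above its underside clear the rack's lips.
- gripE (a point): Solid round aluminium spacer standing upright, diameter 46 mm, 180 g, EITHER 38 mm (short) OR 44 mm (tall) high: all look alike, names do not tell which; any may be absent. Point on its axis, 28 mm above its underside at either height (so it does not tell the height); z up. Fingertips at least 7 mm above its underside clear the rack's lips.
- gripF (a point): Solid round aluminium spacer standing upright, diameter 46 mm, 180 g, EITHER 38 mm (short) OR 44 mm (tall) high: all look alike, names do not tell which; any may be absent. Point on its axis, 28 mm above its underside at either height (so it does not tell the height); z up. Fingertips at least 7 mm above its underside clear the rack's lips.
- gauge_top (a point): Fixed ground-steel gauge block, 42 x 42 mm; this point is the middle of its flat top, the step, 41 mm above the bench: halfway between short and tall spacers standing on the bench. A low 8 mm foot reaches 34 mm out on its +y side. z up.
- rack: Fixed grey plastic rack, 158 x 191 mm, origin at its underside's centre, z up. Two rows along its y of three square pockets (56 mm inside, 62 mm apart, lips 5 mm above the floor). Row at x = -46 mm: lower floor, 6 mm above the bench, for tall spacers. Row at x = +46 mm: raised floor, 12 mm, for short ones. All tops then stand level.
- low0 (a point): Centre of the floor of pocket 0 of the rack's lower row (tall spacers), 6 mm above the bench; axes as the rack's.
- low1 (a point): Centre of the floor of pocket 1 of the rack's lower row (tall spacers), 6 mm above the bench; axes as the rack's.
- low2 (a point): Centre of the floor of pocket 2 of the rack's lower row (tall spacers), 6 mm above the bench; axes as the rack's.
- high0 (a point): Centre of the floor of pocket 0 of the rack's raised row (short spacers), 12 mm above the bench; axes as the rack's.
- high1 (a point): Centre of the floor of pocket 1 of the rack's raised row (short spacers), 12 mm above the bench; axes as the rack's.
- high2 (a point): Centre of the floor of pocket 2 of the rack's raised row (short spacers), 12 mm above the bench; axes as the rack's.
- barstand: Fixed stand with a level bent steel anti-roll bar, 12 mm thick, axis 105 mm above the bench. Origin on the bench, z up. In its frame (x, y in mm) the bar's axis runs straight from the end post at (-100, 70) to (-10, 70), a quarter circle of radius 80 about (-10, -10) to (70, -10), then straight to the other end post at (70, -100). Posts 26 mm square, 116 mm high.
- bend_centre (a point): Centre of the bar's quarter-circle bend, at the height of the bar's axis (105 mm); axes as the stand's.
- seat (a point): Where bushing_centre is when the bushing hangs on the bar and touches the stop collar, a fixed steel ring 30 mm in diameter on the bar's second straight, its near face at (70, -65) mm in the stand's frame. The seat is 14 mm before that face, 99 mm above the bench. Axes as the stand's.
- bushing_centre (a point): Black bushing block loose on the bar, captive between the posts: 28 mm long (x, along the bar), 36 wide (y), 43 high (z up), 90 g; its centre. Bore 17 mm square, its axis 3.5 mm above this point; 2.5 mm play each side, 5 mm free lift. Starts on the first straight; slides freely if lifted 2 mm and turned to follow the bend. Grip across its width from above.
- spraycan: White spray can, 52 mm in diameter, 150 mm tall; bystander, origin under its centre.
- driver: Screwdriver with a red handle, lying; bystander.
- taperoll: Black roll of tape, 80 mm in diameter, 20 mm high; bystander, origin under its centre.
Things that resemble listed ones, but are neither listed nor needed, are in the scene too. Of the things shaped like the part that bears gauge_top, the bare steel one is meant. Leave any green look-alike of the part that bears gripB alone.

How it is judged:
By the outcome, as a careful person would: the job done as asked, in the order asked, and still so for the second after the job is handed in, with the robot touching nothing.
Of spacerA, spacerB, spacerC, spacerD, spacerE, spacerF only 4 to 6 are there at a start; the rules pass over those that are not, and their reading is None.
At some moment in a run one of spacerA, spacerB, spacerC, spacerD, spacerE, spacerF may be knocked a few centimetres aside while the robot is not near it.
Once in a run the grip may slacken for a moment while it holds something.
It also fails if it takes over 210 s, if anything falls off the work surface, if the arm or the gripper's body presses on something with over 40 N, if the wrist force passes 120 N, or if a joint passes its speed limit or range.

## Working session

There is one attempt and no reset: what is moved stays moved. The work goes in short steps, Python scripts to look and compute and a tool call to move; the robot and the scene stay as the last step left them, time stands still between calls to the robot, and variables do not carry over. Pictures are saved under pics/ and viewed, at most 14 in all, crops included, and the job is handed in when it is done.

Besides the shell and the picture viewer there is one more tool, called after "Request:" as name(argument=value, ...), one argument or row to a line, values as JSON. arm_command: Moves the arm, as the interface text tells. Its arguments: {"type":"object","properties":{"moves":{"type":"array"},"squeeze":{"type":"number"}},"required":["moves"]}

```bash
ls; mkdir -p pics; cat > h.py <<'E'
import numpy as np, cv2
from cell import robot
def snap(cam,fn):
    m=robot.camera_model(cam); im=robot.read_camera(cam)
    cv2.imwrite('pics/'+fn,cv2.cvtColor(im,cv2.COLOR_RGB2BGR)); return im,m
def ray(m,u,v,z):
    R=np.array(m['R']);t=np.array(m['t']);c=-R.T@t
    d=R.T@np.array([(u-m['cx'])/m['fx'],(v-m['cy'])/m['fy'],1])
    return c+d*(z-c[2])/d[2]
def proj(m,X):
    p=np.array(m['R'])@np.array(X)+np.array(m['t']); return m['fx']*p[0]/p[2]+m['cx'],m['fy']*p[1]/p[2]+m['cy']
E
python3 - <<'E'
from h import *
for c in ('scene','top'):
    im,m=snap(c,c+'0.png'); print(c,-np.array(m['R']).T@m['t'],np.round(m['R'],3).tolist(),m['fx'])
print(robot.observe())
E
```

```text
pics
scene [ 1.38394824 -0.4557987   0.89907838] [[0.465, 0.885, 0.019], [0.576, -0.287, -0.766], [-0.672, 0.367, -0.643]] 512.0825566928495
top [ 0.35938708 -0.01599467  1.04107045] [[0.008, -1.0, 0.005], [-0.976, -0.008, -0.216], [0.216, -0.003, -0.976]] 510.43402579801875
{'time': 0.1, 'qpos': array([-1.30901522e+00,  3.42657680e-01,  1.52491647e+00, -2.65551496e-05,
        1.27542116e+00, -1.45977417e-01]), 'qvel': array([-0.00166901, -0.00143707, -0.00108207,  0.00155538,  0.00124824,
        0.00220088]), 'joint_efforts': array([ 3.46598266e-03, -4.32000089e+01, -2.44695979e+01,  7.19426712e-02,
        5.25610533e-02, -4.29287070e-05]), 'tool_pos': array([ 0.20811744, -0.48158583,  0.22611382]), 'tool_rot': array([-3.14020123e+00, -1.78904818e-04,  4.07766145e-01]), 'contact_force': array([-0.59575624, -0.66161775, -0.39646199]), 'torque': array([ 0.01121179, -0.01226172,  0.04758389]), 'grip_force': 0.0, 'opening': 0.09184601485104922}
```

View pics/top0.png

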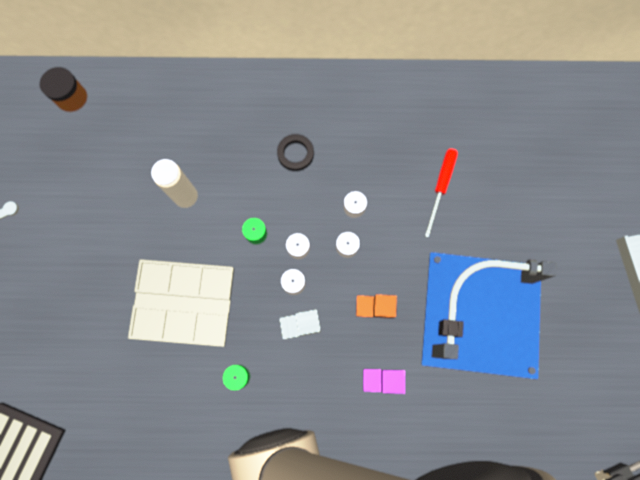

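View pics/scene0.png

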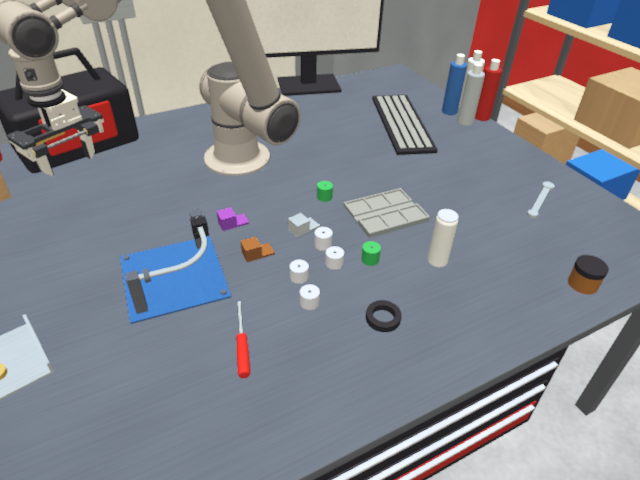

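The top view shows white spacers at (355,203), (348,244), (297,245) and (293,281), with green look-alikes at (254,230) and (235,377). The bare steel gauge is at (300,324); the orange (377,306) and magenta (385,381) ones are look-alikes. The rack is at (181,303) and the bushing at (452,328). The tape, driver and can are all clear of these.

```bash
python3 - <<'E'
from h import *
im=cv2.cvtColor(cv2.imread('pics/top0.png'),cv2.COLOR_BGR2RGB); m=robot.camera_model('top')
hsv=cv2.cvtColor(im,cv2.COLOR_RGB2HSV)
def comps(mask,amin,z,name):
    cs,_=cv2.findContours(mask.astype('uint8'),cv2.RETR_EXTERNAL,cv2.CHAIN_APPROX_NONE)
    for c in cs:
        if cv2.contourArea(c)>amin:
            (r,s,a)=cv2.minAreaRect(c); print(name,np.round(r,1),np.round(s,1),round(a,1),'area',cv2.contourArea(c),np.round(ray(m,r[0],r[1],z),4)[:2])
comps((hsv[...,2]>225)&(hsv[...,1]<40),100,.041,'white')
H=hsv[...,0];S=hsv[...,1]
comps((H>100)&(H<125)&(S>180),500,.005,'blue')
comps((hsv[...,2]>130)&(S<70)&(hsv[...,2]<=252),500,.015,'light')
crop=im[245:395,120:330]; a=cv2.resize(crop,None,fx=3.8,fy=3.8,interpolation=cv2.INTER_CUBIC)
cv2.imwrite('pics/c1.png',cv2.cvtColor(a,cv2.COLOR_RGB2BGR))
crop=im[240:390,415:565]; a=cv2.resize(crop,None,fx=4,fy=4,interpolation=cv2.INTER_CUBIC)
cv2.imwrite('pics/c2.png',cv2.cvtColor(a,cv2.COLOR_RGB2BGR))
E
```

```text
white [257.2 460.6] [17.3 35.7] 31.8 area 258.5 [0.1734 0.1047]
white [ 34.3 457.4] [ 8.9 52.3] 26.6 area 406.5 [0.1762 0.5131]
white [ 18.5 454.2] [ 8.9 59. ] 26.0 area 456.0 [0.1814 0.5426]
white [  6.8 442.9] [ 8.5 47.4] 26.6 area 310.5 [0.2009 0.5669]
white [299.5 324. ] [22.2 37.7] 79.4 area 738.5 [0.4219 0.0319]
white [292.2 280.8] [22.6 23.3] 45.0 area 412.5 [0.5064 0.0479]
white [481.  279.9] [33.8 94.3] 55.4 area 511.5 [ 0.5112 -0.3255]
white [180.3 302.5] [97.4 79.1] 4.8 area 7269.0 [0.4617 0.2656]
white [632.5 257. ] [44. 13.] 90.0 area 288.0 [ 0.5599 -0.6318]
white [297. 244.] [22. 22.] 90.0 area 390.0 [0.5808 0.04  ]
white [347.5 243. ] [22. 23.] 90.0 area 390.0 [ 0.5837 -0.0614]
white [  6.8 208.4] [11.4 17.7] 71.6 area 136.0 [0.6498 0.631 ]
white [355.  201.5] [21. 22.] 90.0 area 365.5 [ 0.6708 -0.0768]
white [164.8 172.8] [27.6 26.9] 45.0 area 578.5 [0.7293 0.3164]
blue [483.4 315.3] [117.5 111.5] 6.2 area 9497.5 [ 0.4444 -0.3374]
light [292.5 469. ] [20. 63.] 90.0 area 643.5 [0.1543 0.0412]
light [ 34.5 457. ] [11.6 54.1] 26.6 area 553.0 [0.1721 0.5266]
light [ 18.7 453.8] [11.5 61.6] 26.0 area 618.0 [0.1775 0.557 ]
light [319.5 239.5] [479. 639.] 90.0 area 295693.0 [ 0.5964 -0.0048]
```

View pics/c1.png

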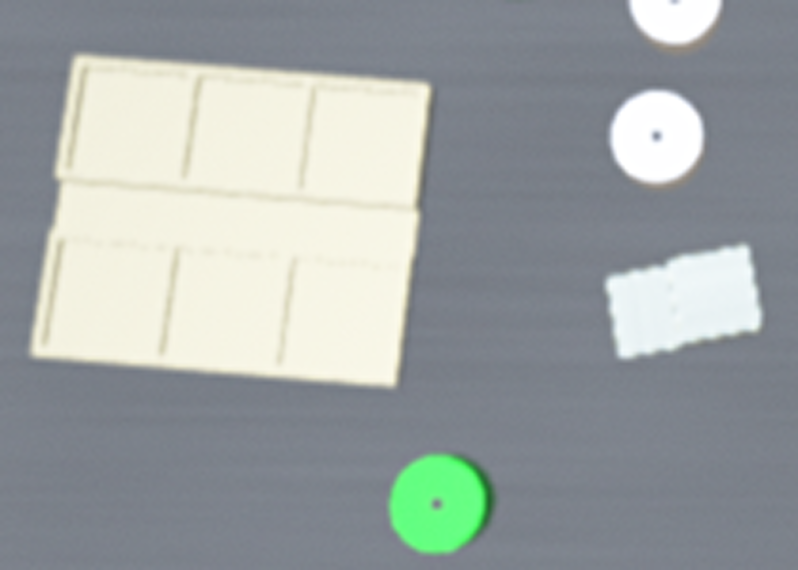

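View pics/c2.png

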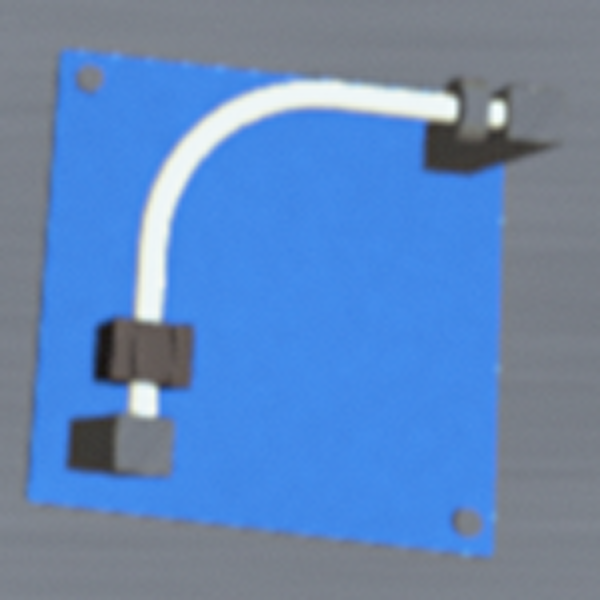

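The rack is at lower left, with its rows running along world y. The steel gauge's block is the right part, centred at about crop (715,296), and its foot is on the left, toward +y. The crop confirms it is bare steel. The bushing is at (452,328) beside the first post, and the collar is at (533,267).

```bash
cat >> h.py <<'E'
def rt(dx,dy,dz=0):
    "world shift -> tool axes (tool down)"
    from scipy.spatial.transform import Rotation as Ro
    s=robot.observe(); return np.round(Ro.from_euler('xyz',s['tool_rot']).as_matrix().T@np.array([dx,dy,dz]),4)
E
python3 - <<'E'
from h import *
m=robot.camera_model('top')
def c1(x,y,z): return ray(m,x/3.8+120,y/3.8+245,z)
def c2(x,y,z): return ray(m,x/4+415,y/4+240,z)
r=[c1(73,55,.014),c1(430,83,.014),c1(397,386,.014),c1(30,356,.014)]
print('rack',np.mean(r,0),[round(np.linalg.norm(r[i]-r[(i+1)%4]),4) for i in range(4)], [np.round(p[:2],4) for p in r])
d=r[0]-r[1]+r[3]-r[2];print('rack y dir deg',np.degrees(np.arctan2(d[1],d[0])))
print('gauge',c1(715,296,.041)); g=[c1(*p,.041) for p in((670,262),(748,245),(762,328),(680,350))];d=g[0]-g[1]+g[3]-g[2];print(np.degrees(np.arctan2(d[1],d[0])),[round(np.linalg.norm(g[i]-g[(i+1)%4]),4) for i in range(4)])
p1=c2(143,445,.116);p2=c2(535,110,.116);d=p2-p1;print('posts',p1,p2,np.linalg.norm(d),'yaw',np.degrees(np.arctan2(d[1],d[0]))+45)
print('bush',c2(150,352,.1205),'collar',c2(473,107,.11))
print('wristcam', -np.array(robot.camera_model('wrist')['R']).T@robot.camera_model('wrist')['t'],np.round(robot.camera_model('wrist')['R'],2).tolist())
g=ray(m,308.2,322.9,.041);print('to gauge', rt(g[0]-.2081,g[1]+.4816))
E
```

```text
rack [0.46503247 0.27146291 0.014     ] [np.float64(0.193), np.float64(0.1598), np.float64(0.192), np.float64(0.1596)] [array([0.5516, 0.3632]), array([0.5379, 0.1707]), array([0.3784, 0.1803]), array([0.3922, 0.3717])]
rack y dir deg 85.90649325136255
gauge [0.42419296 0.01518332 0.041     ]
104.03573913670155 [np.float64(0.0409), np.float64(0.0427), np.float64(0.043), np.float64(0.0448)]
posts [ 0.37146529 -0.24109415  0.116     ] [ 0.52385389 -0.42857781  0.116     ] 0.24160383331229496 yaw -5.895442913813454
bush [ 0.41205325 -0.2449586   0.1205    ] collar [ 0.5260892  -0.40258296  0.11      ]
wristcam [ 0.27270147 -0.45435077  0.3842651 ] [[0.4, -0.92, -0.0], [-0.88, -0.38, 0.27], [-0.24, -0.1, -0.96]]
to gauge [ 0.3953 -0.3703  0.0006]
```

Request:
arm_command(
  moves=[
    [[0.132,-0.123,0],[0,0,0],0],
    [[0.132,-0.123,0],[0,0,0],0],
    [[0.132,-0.123,0],[0,0,0],0],
    [[0.132,-0.123,0],[0,0,0],0],
    [[0.132,-0.123,0],[0,0,0],0],
  ],
  squeeze=20,
)

```text
time: 0.6
tool_pos: [0.2814, -0.3134, 0.2267]
tool_rot: [-3.14, -0.001, 0.411]
contact_force: [-0.1, -1.0, 0.3]
opening: 0.0564
grip_force: 0.0
```

Request:
arm_command(
  moves=[
    [[0.132,-0.123,0],[0,0,0],0],
    [[0.132,-0.123,0],[0,0,0],0],
    [[0.132,-0.123,0],[0,0,0],0],
    [[0.132,-0.123,0],[0,0,0],0],
    [[0.132,-0.123,0],[0,0,0],0],
  ],
)

```text
time: 1.1
tool_pos: [0.3539, -0.1493, 0.2267]
tool_rot: [-3.141, -0.0, 0.412]
contact_force: [0.1, -0.6, 0.1]
opening: 0.0165
grip_force: 0.0
```

Request:
arm_command(
  moves=[
    [[0.132,-0.123,0],[0,0,0],0],
    [[0.132,-0.123,0],[0,0,0],0],
    [[0.132,-0.123,0],[0,0,0],0],
    [[0.132,-0.123,0],[0,0,0],0],
    [[0.132,-0.123,0],[0,0,0],0],
  ],
)

```text
time: 1.6
tool_pos: [0.4268, 0.0154, 0.2264]
tool_rot: [-3.141, -0.0, 0.411]
contact_force: [-0.2, 0.3, -0.6]
opening: 0.0004
grip_force: 0.0
```

```bash
python3 - <<'E'
from h import *
s=robot.observe();print(s['time'],s['tool_pos'],s['tool_rot'],s['qpos'])
im,m=snap('wrist','w1.png')
for X in [(.4242,.0152,.041),(.5064,.0479,.041),(.5808,.04,.041)]: print(np.round(proj(m,X)))
E
```

```text
1.6 [0.42684241 0.01537461 0.22641591] [-3.14145612e+00 -3.74798981e-04  4.11165670e-01] [-1.44074153e-01  1.61975222e-01  1.77099062e+00  3.35381419e-04
  1.20838031e+00  1.01543761e+00]
[316. 221.]
[319. 125.]
[362.  45.]
```

View pics/w1.png

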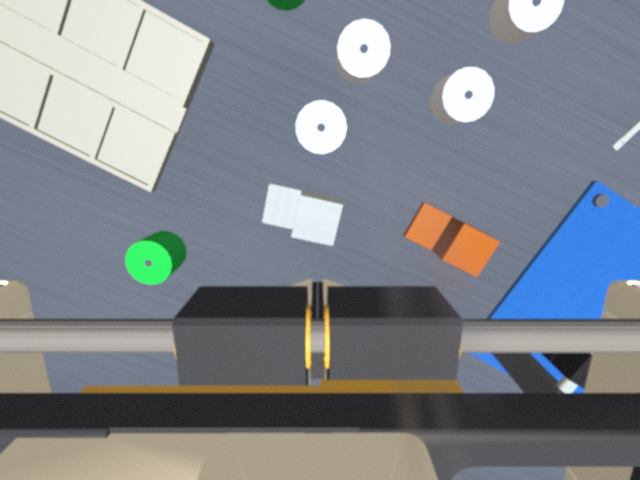

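The wrist view agrees with the top view: steel gauge at (318,221), nearest spacer at (320,127). Going down to touch the gauge.

Request:
arm_command(
  moves=[
    [[-0.002,0,0.045],[0,0,0],0],
    [[-0.002,0,0.09],[0,0,0],0],
    [[-0.002,0,0.13],[0,0,0],0],
    [[-0.002,0,0.165],[0,0,0],0],
    [[-0.002,0,0.178],[0,0,0],0],
  ],
)

```text
time: 2.15
tool_pos: [0.4215, 0.0112, 0.0458]
tool_rot: [-3.139, 0.005, 0.406]
contact_force: [0.9, 0.1, 0.3]
opening: 0.0004
grip_force: 0.0
```

Request:
arm_command(
  moves=[
    [[0,0,0.001],[0,0,0],0],
    [[0,0,0.002],[0,0,0],0],
    [[0,0,0.003],[0,0,0],0],
    [[0,0,0.004],[0,0,0],0],
    [[0,0,0.004],[0,0,0],0],
  ],
)

```text
time: 2.65
tool_pos: [0.424, 0.0129, 0.0453]
tool_rot: [3.141, -0.001, 0.408]
contact_force: [-0.5, 0.0, 0.2]
opening: 0.0006
grip_force: 0.0
```

Request:
arm_command(
  moves=[
    [[0,0,0.0005],[0,0,0],0],
    [[0,0,0.001],[0,0,0],0],
    [[0,0,0.0015],[0,0,0],0],
    [[0,0,0.002],[0,0,0],0],
    [[0,0,0.002],[0,0,0],0],
  ],
)

```text
time: 3.15
tool_pos: [0.4235, 0.0131, 0.0426]
tool_rot: [-3.142, 0.0, 0.408]
contact_force: [-0.8, 0.5, 0.5]
opening: 0.0004
grip_force: 0.0
```

Request:
arm_command(
  moves=[
    [[0,0,0.0005],[0,0,0],0],
    [[0,0,0.001],[0,0,0],0],
    [[0,0,0.0015],[0,0,0],0],
    [[0,0,0.0015],[0,0,0],0],
    [[0,0,0.0015],[0,0,0],0],
  ],
)

```text
time: 3.65
tool_pos: [0.4236, 0.013, 0.0413]
tool_rot: [3.141, -0.0, 0.408]
contact_force: [-1.3, 0.5, 2.6]
opening: 0.0005
grip_force: 1.2
```

Request:
arm_command(
  moves=[
    [[0,0,0.0005],[0,0,0],0],
    [[0,0,0.0008],[0,0,0],0],
    [[0,0,0.0008],[0,0,0],0],
    [[0,0,0.0008],[0,0,0],0],
    [[0,0,0.0008],[0,0,0],0],
  ],
)

```text
time: 4.15
tool_pos: [0.4236, 0.013, 0.0412]
tool_rot: [3.141, -0.0, 0.408]
contact_force: [-3.0, 1.5, 13.0]
opening: 0.0006
grip_force: 6.6
```

```bash
python3 - <<'E'
from h import *
im,m=snap('top','t2.png')
hsv=cv2.cvtColor(im,cv2.COLOR_RGB2HSV)
cs,_=cv2.findContours(((hsv[...,2]>225)&(hsv[...,1]<40)).astype('uint8'),0,1)
for c in cs:
    if 250<cv2.contourArea(c)<500:
        r=cv2.minAreaRect(c)[0]; print(np.round(r,1),np.round(ray(m,*r,.041)[:2],4))
s=robot.observe();p=s['tool_pos'];print(p)
for X in [(.5064,.0479),(.5808,.04),(.5837,-.0614),(.6708,-.0768)]: print(X,rt(X[0]-p[0],X[1]-p[1]))
E
```

```text
[331.  392.5] [ 0.2946 -0.0299]
[230.  375.9] [0.3235 0.1618]
[480.8 279.9] [ 0.5112 -0.3251]
[632.5 257.5] [ 0.5589 -0.6317]
[297. 244.] [0.5808 0.04  ]
[347. 243.] [ 0.5837 -0.0604]
[355. 202.] [ 0.6698 -0.0768]
[0.4236305  0.01302052 0.04120047]
(0.5064, 0.0479) [0.0898 0.0008 0.    ]
(0.5808, 0.04) [1.55e-01 3.76e-02 1.00e-04]
(0.5837, -0.0614) [1.174e-01 1.318e-01 1.000e-04]
(0.6708, -0.0768) [0.1913 0.1805 0.0002]
```

Request:
arm_command(
  moves=[
    [[0,0,-0.025],[0,0,0],0],
    [[0.045,0,-0.025],[0,0,0],0],
    [[0.09,0.001,-0.025],[0,0,0],0],
    [[0.09,0.001,-0.025],[0,0,0],0],
    [[0.09,0.001,-0.025],[0,0,0],0],
  ],
)

```text
time: 4.7
tool_pos: [0.5066, 0.0482, 0.0648]
tool_rot: [-3.141, 0.001, 0.409]
contact_force: [-0.8, 0.6, 0.4]
opening: 0.0005
grip_force: 0.0
```

Request:
arm_command(
  moves=[
    [[0,0,0.01],[0,0,0],0],
    [[0,0,0.016],[0,0,0],0],
    [[0,0,0.019],[0,0,0],0],
    [[0,0,0.019],[0,0,0],0],
    [[0,0,0.019],[0,0,0],0],
  ],
)

```text
time: 5.2
tool_pos: [0.5064, 0.0476, 0.0464]
tool_rot: [-3.142, 0.0, 0.407]
contact_force: [-0.0, -0.8, 0.1]
opening: 0.0005
grip_force: 0.0
```

Request:
arm_command(
  moves=[
    [[0,0,0.001],[0,0,0],0],
    [[0,0,0.002],[0,0,0],0],
    [[0,0,0.003],[0,0,0],0],
    [[0,0,0.0036],[0,0,0],0],
    [[0,0,0.0036],[0,0,0],0],
  ],
)

```text
time: 5.7
tool_pos: [0.5068, 0.0478, 0.0442]
tool_rot: [3.141, -0.001, 0.408]
contact_force: [-3.7, 0.4, 13.7]
opening: 0.0005
grip_force: 6.6
```

Request:
arm_command(
  moves=[
    [[0,0,-0.025],[0,0,0],0],
    [[0.03,0.018,-0.025],[0,0,0],0],
    [[0.065,0.037,-0.025],[0,0,0],0],
    [[0.065,0.037,-0.025],[0,0,0],0],
    [[0.065,0.037,-0.025],[0,0,0],0],
  ],
)

```text
time: 6.2
tool_pos: [0.5807, 0.0396, 0.0672]
tool_rot: [-3.141, 0.001, 0.408]
contact_force: [-0.2, 0.8, 0.2]
opening: 0.0006
grip_force: 0.0
```

Request:
arm_command(
  moves=[
    [[0,0,0.01],[0,0,0],0],
    [[0,0,0.018],[0,0,0],0],
    [[0,0,0.0214],[0,0,0],0],
    [[0,0,0.0214],[0,0,0],0],
    [[0,0,0.0214],[0,0,0],0],
  ],
)

```text
time: 6.7
tool_pos: [0.5808, 0.0397, 0.0464]
tool_rot: [3.142, 0.0, 0.408]
contact_force: [0.0, 0.2, 0.3]
opening: 0.0007
grip_force: 0.0
```

Request:
arm_command(
  moves=[
    [[0,0,0.001],[0,0,0],0],
    [[0,0,0.002],[0,0,0],0],
    [[0,0,0.003],[0,0,0],0],
    [[0,0,0.0036],[0,0,0],0],
    [[0,0,0.0036],[0,0,0],0],
  ],
)

```text
time: 7.2
tool_pos: [0.5809, 0.0396, 0.0427]
tool_rot: [3.142, 0.0, 0.408]
contact_force: [-0.3, 0.5, -0.2]
opening: 0.0007
grip_force: 0.0
```

Request:
arm_command(
  moves=[
    [[0,0,-0.025],[0,0,0],0],
    [[-0.018,0.045,-0.025],[0,0,0],0],
    [[-0.0375,0.094,-0.025],[0,0,0],0],
    [[-0.0375,0.094,-0.025],[0,0,0],0],
    [[-0.0375,0.094,-0.025],[0,0,0],0],
  ],
)

```text
time: 7.7
tool_pos: [0.5837, -0.0629, 0.0678]
tool_rot: [-3.141, -0.0, 0.405]
contact_force: [0.9, -0.2, -0.3]
opening: -0.0
grip_force: 0.0
```

Request:
arm_command(
  moves=[
    [[0,0,0.01],[0,0,0],0],
    [[0,0,0.018],[0,0,0],0],
    [[0,0,0.0214],[0,0,0],0],
    [[0,0,0.0214],[0,0,0],0],
    [[0,0,0.0214],[0,0,0],0],
  ],
)

```text
time: 8.2
tool_pos: [0.5838, -0.061, 0.0462]
tool_rot: [-3.141, 0.0, 0.409]
contact_force: [-0.4, -1.3, 0.6]
opening: 0.0002
grip_force: 0.0
```

Request:
arm_command(
  moves=[
    [[0,0,0.001],[0,0,0],0],
    [[0,0,0.002],[0,0,0],0],
    [[0,0,0.003],[0,0,0],0],
    [[0,0,0.0036],[0,0,0],0],
    [[0,0,0.0036],[0,0,0],0],
  ],
)

```text
time: 8.7
tool_pos: [0.5838, -0.0616, 0.0428]
tool_rot: [3.142, 0.0, 0.408]
contact_force: [-0.3, 0.4, -0.2]
opening: 0.0006
grip_force: 0.0
```

Request:
arm_command(
  moves=[
    [[0,0,-0.025],[0,0,0],0],
    [[0.037,0.024,-0.025],[0,0,0],0],
    [[0.0735,0.0485,-0.025],[0,0,0],0],
    [[0.0735,0.0485,-0.025],[0,0,0],0],
    [[0.0735,0.0485,-0.025],[0,0,0],0],
  ],
)

```text
time: 9.2
tool_pos: [0.6702, -0.0769, 0.0668]
tool_rot: [-3.141, 0.001, 0.408]
contact_force: [0.0, 0.1, 0.1]
opening: 0.0005
grip_force: 0.0
```

Request:
arm_command(
  moves=[
    [[0,0,0.01],[0,0,0],0],
    [[0,0,0.018],[0,0,0],0],
    [[0,0,0.0214],[0,0,0],0],
    [[0,0,0.0214],[0,0,0],0],
    [[0,0,0.0214],[0,0,0],0],
  ],
)

```text
time: 9.7
tool_pos: [0.6704, -0.0769, 0.0465]
tool_rot: [3.142, 0.0, 0.408]
contact_force: [-1.0, -0.3, -0.0]
opening: 0.0006
grip_force: 0.0
```

Request:
arm_command(
  moves=[
    [[0,0,0.001],[0,0,0],0],
    [[0,0,0.002],[0,0,0],0],
    [[0,0,0.003],[0,0,0],0],
    [[0,0,0.0036],[0,0,0],0],
    [[0,0,0.0036],[0,0,0],0],
  ],
)

```text
time: 10.2
tool_pos: [0.6705, -0.0769, 0.0427]
tool_rot: [-3.142, 0.0, 0.408]
contact_force: [-0.1, 0.2, 0.2]
opening: 0.0006
grip_force: 0.0
```

Request:
arm_command(
  moves=[
    [[0,0,0.002],[0,0,0],0],
    [[0,0,0.0035],[0,0,0],0],
    [[0,0,0.0045],[0,0,0],0],
    [[0,0,0.0055],[0,0,0],0],
    [[0,0,0.0055],[0,0,0],0],
  ],
)

```text
time: 10.7
tool_pos: [0.6705, -0.0769, 0.0383]
tool_rot: [3.141, -0.0, 0.408]
contact_force: [-2.7, 0.2, 6.2]
opening: 0.0005
grip_force: 3.2
```

Request:
arm_command(
  moves=[
    [[0,0,-0.03],[0,0,0],0],
    [[-0.037,-0.024,-0.03],[0,0,0],0],
    [[-0.0735,-0.0485,-0.03],[0,0,0],0],
    [[-0.0735,-0.0485,-0.03],[0,0,0],0],
    [[-0.0735,-0.0485,-0.03],[0,0,0],0],
  ],
)

```text
time: 11.2
tool_pos: [0.5834, -0.0614, 0.0677]
tool_rot: [3.141, -0.0, 0.408]
contact_force: [0.6, -0.5, -0.3]
opening: 0.0006
grip_force: 0.0
```

Request:
arm_command(
  moves=[
    [[0,0,0.014],[0,0,0],0],
    [[0,0,0.023],[0,0,0],0],
    [[0,0,0.0275],[0,0,0],0],
    [[0,0,0.029],[0,0,0],0],
    [[0,0,0.03],[0,0,0],0],
  ],
)

```text
time: 11.7
tool_pos: [0.5839, -0.0616, 0.0382]
tool_rot: [-3.141, 0.001, 0.408]
contact_force: [-7.1, 1.5, 21.8]
opening: 0.0002
grip_force: 10.4
```

Request:
arm_command(
  moves=[
    [[0,0,-0.03],[0,0,0],0],
    [[0.018,-0.045,-0.03],[0,0,0],0],
    [[0.0375,-0.094,-0.03],[0,0,0],0],
    [[0.0375,-0.094,-0.03],[0,0,0],0],
    [[0.0375,-0.094,-0.03],[0,0,0],0],
  ],
)

```text
time: 12.2
tool_pos: [0.5811, 0.0409, 0.0667]
tool_rot: [3.142, 0.0, 0.411]
contact_force: [-0.2, 0.1, 0.0]
opening: 0.0004
grip_force: 0.0
```

Request:
arm_command(
  moves=[
    [[0,0,0.014],[0,0,0],0],
    [[0,0,0.023],[0,0,0],0],
    [[0,0,0.0275],[0,0,0],0],
    [[0,0,0.029],[0,0,0],0],
    [[0,0,0.03],[0,0,0],0],
  ],
)

```text
time: 12.7
tool_pos: [0.5806, 0.0385, 0.0382]
tool_rot: [3.141, 0.001, 0.407]
contact_force: [-7.3, -1.7, 16.8]
opening: 0.0007
grip_force: 8.3
```

Request:
arm_command(
  moves=[
    [[0,0,-0.03],[0,0,0],0],
    [[0,0,-0.05],[0,0,0],0],
    [[0,0,-0.05],[0,0,0],0.07],
    [[0,0,-0.05],[0,0,0],0.07],
    [[0,0,-0.05],[0,0,0],0.07],
  ],
)

```text
time: 13.2
tool_pos: [0.5802, 0.0393, 0.0861]
tool_rot: [-3.141, 0.002, 0.407]
contact_force: [-0.4, 0.5, 0.4]
opening: 0.0196
grip_force: 0.0
```

Result: S4 (0.506,0.048) is tall. S1, S2 and S3 are short, contacting at 0.038. Picking S3 now.

Request:
arm_command(
  moves=[
    [[0,0,0],[0,0,0],0.075],
    [[0,0,0],[0,0,0],0.075],
    [[0,0,0],[0,0,0],0.075],
    [[0,0,0.02],[0,0,0],0.075],
    [[0,0,0.03],[0,0,0],0.075],
  ],
)

```text
time: 13.7
tool_pos: [0.5803, 0.0397, 0.056]
tool_rot: [-3.141, 0.001, 0.408]
contact_force: [0.1, 0.8, -0.4]
opening: 0.0599
grip_force: 0.0
```

Request:
arm_command(
  moves=[
    [[0,0,0.015],[0,0,0],0.075],
    [[0,0,0.03],[0,0,0],0.075],
    [[0,0,0.042],[0,0,0],0.075],
    [[0,0,0.047],[0,0,0],0.075],
    [[0,0,0.047],[0,0,0],0.075],
  ],
)

```text
time: 14.2
tool_pos: [0.5805, 0.0396, 0.0096]
tool_rot: [-3.141, 0.001, 0.408]
contact_force: [0.7, 0.5, 0.1]
opening: 0.0749
grip_force: 0.0
```

Request:
arm_command(
  moves=[
    [[0,0,0],[0,0,0],0.03],
    [[0,0,0],[0,0,0],0.03],
    [[0,0,0],[0,0,0],0.03],
    [[0,0,0],[0,0,0],0.03],
    [[0,0,0],[0,0,0],0.03],
  ],
  squeeze=40,
)

```text
time: 14.7
tool_pos: [0.5812, 0.0395, 0.0107]
tool_rot: [3.141, -0.001, 0.408]
contact_force: [0.1, -0.1, 1.2]
opening: 0.0453
grip_force: 40.0
```

Request:
arm_command(
  moves=[
    [[0,0,0],[0,0,0],0.03],
    [[0,0,-0.015],[0,0,0],0.03],
    [[0,0,-0.035],[0,0,0],0.03],
    [[0,0,-0.06],[0,0,0],0.03],
    [[0,0,-0.06],[0,0,0],0.03],
  ],
)

```text
time: 15.2
tool_pos: [0.5828, 0.0396, 0.073]
tool_rot: [3.139, -0.005, 0.408]
contact_force: [0.3, 0.6, -2.3]
opening: 0.045
grip_force: 40.0
```

```bash
python3 - <<'E'
from h import *
im,m=snap('wrist','w2.png')
s=robot.observe();print(s['tool_pos'],s['tool_rot'],s['opening'],s['grip_force'])
def bases(yaw):
    c=np.array([.46503,.27146]);a=np.radians(yaw);R=np.array([[np.cos(a),-np.sin(a)],[np.sin(a),np.cos(a)]])
    return {f'x{sx:+d} y{k}':np.round(c+R@np.array([.046*sx,.062*k]),4) for sx in(-1,1) for k in(-1,0,1)}
b=bases(-4.1)
for k,v in b.items(): print(k,v,rt(*(v-s['tool_pos'][:2])))
E
```

```text
[0.58169531 0.03960203 0.07114919] [ 3.14034463e+00 -2.37817282e-03  4.07820168e-01] 0.0451686368153003 39.999436140060425
x-1 y-1 [0.4147 0.2129] [-0.0846 -0.2253 -0.0005]
x-1 y0 [0.4191 0.2747] [-0.056  -0.2803 -0.0005]
x-1 y1 [0.4236 0.3366] [-0.0273 -0.3353 -0.0005]
x+1 y-1 [0.5065 0.2063] [-0.0029 -0.1828 -0.0002]
x+1 y0 [0.5109 0.2682] [ 2.570e-02 -2.379e-01 -2.000e-04]
x+1 y1 [0.5153 0.33  ] [ 5.420e-02 -2.929e-01 -2.000e-04]
```

View pics/w2.png

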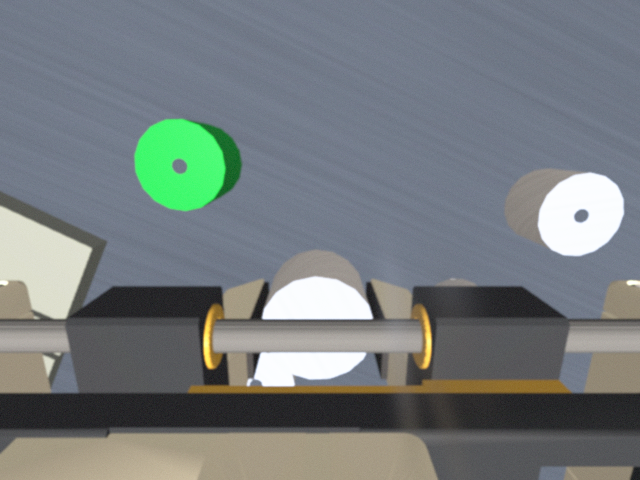

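The spacer is held, with its white top seen between the fingers at (318,328). The green one at (180,165) stays clear. Carrying it to the far row, pocket y+1.

Request:
arm_command(
  moves=[
    [[0,0,-0.03],[0,0,-0.12],0.03],
    [[0.007,-0.036,-0.03],[0,0,-0.24],0.03],
    [[0.014,-0.073,-0.03],[0,0,-0.36],0.03],
    [[0.02,-0.11,-0.03],[0,0,-0.48],0.03],
    [[0.027,-0.146,-0.03],[0,0,-0.6],0.03],
  ],
)

```text
time: 15.75
tool_pos: [0.5462, 0.1854, 0.0983]
tool_rot: [-3.139, 0.002, 1.012]
contact_force: [0.8, 0.2, -2.3]
opening: 0.0451
grip_force: 40.0
```

Request:
arm_command(
  moves=[
    [[0.026,-0.026,0],[0,0,-0.12],0.03],
    [[0.052,-0.053,0],[0,0,-0.24],0.03],
    [[0.08,-0.08,0],[0,0,-0.36],0.03],
    [[0.105,-0.106,0],[0,0,-0.4915],0.03],
    [[0.105,-0.106,0],[0,0,-0.4915],0.03],
  ],
)

```text
time: 16.25
tool_pos: [0.5117, 0.3335, 0.0981]
tool_rot: [-3.139, 0.0, 1.507]
contact_force: [0.1, 0.1, -2.6]
opening: 0.0452
grip_force: 40.0
```

```bash
python3 - <<'E'
from h import *
im,m=snap('wrist','w3.png')
s=robot.observe();p=s['tool_pos'];print(s['time'],p,s['tool_rot'],s['opening'],s['grip_force'])
print(rt(.5153-p[0],.33-p[1]))
for k in ((.5109,.2682,.01),(.4191,.2747,.01),(.4236,.3366,.01)): print(np.round(proj(m,k)))
E
```

```text
16.3 [0.51238555 0.33130849 0.09809085] [-3.13882788e+00  1.53951430e-03  1.50276366e+00] 0.045157988514716724 39.99890685081482
[-0.0011  0.003  -0.    ]
[323. 330.]
[201. 329.]
[195. 250.]
```

View pics/w3.png

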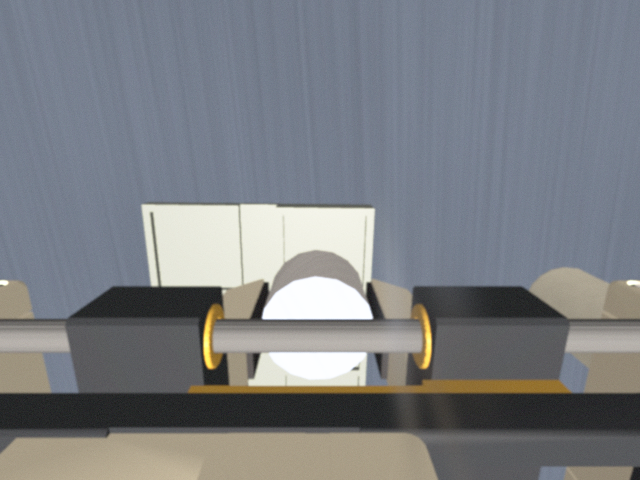

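The rack's far end is visible, with corners at (143,205) and (374,207). I'll check its pose from here.

```bash
python3 - <<'E'
from h import *
m=robot.camera_model('wrist')
for z in(.011,.017): print(ray(m,143,205,z),ray(m,374,207,z))
a=np.radians(-4.1);R=np.array([[np.cos(a),-np.sin(a)],[np.sin(a),np.cos(a)]])
print(np.array([.46503,.27146])+R@[-.079,.0955],np.array([.46503,.27146])+R@[.079,.0955])
E
```

```text
[0.39448083 0.3690911  0.011     ] [0.55170969 0.35717284 0.011     ]
[0.39746289 0.36989993 0.017     ] [0.55084323 0.3582734  0.017     ]
[0.39306018 0.37236389] [0.55065583 0.3610673 ]
```

Request:
arm_command(
  moves=[
    [[-0.0025,0.003,0],[0,0,0],0.03],
    [[-0.0025,0.003,0.025],[0,0,0],0.03],
    [[-0.0025,0.003,0.05],[0,0,0],0.03],
    [[-0.0025,0.003,0.065],[0,0,0],0.03],
    [[-0.0025,0.003,0.071],[0,0,0],0.03],
  ],
)

```text
time: 16.8
tool_pos: [0.5165, 0.3247, 0.0269]
tool_rot: [-3.138, 0.002, 1.496]
contact_force: [-2.8, -0.4, -0.9]
opening: 0.0452
grip_force: 40.0
```

Request:
arm_command(
  moves=[
    [[0,0,0],[0,0,0],0.03],
    [[0,0,0.001],[0,0,0],0.03],
    [[0,0,0.002],[0,0,0],0.03],
    [[0,0,0.003],[0,0,0],0.03],
    [[0,0,0.003],[0,0,0],0.03],
  ],
)

```text
time: 17.3
tool_pos: [0.5172, 0.3271, 0.0267]
tool_rot: [3.141, -0.0, 1.499]
contact_force: [-0.5, -0.9, -2.9]
opening: 0.0454
grip_force: 40.0
```

Request:
arm_command(
  moves=[
    [[0,0,0.001],[0,0,0],0.03],
    [[0,0,0.002],[0,0,0],0.03],
    [[0,0,0.003],[0,0,0],0.03],
    [[0,0,0.003],[0,0,0],0.03],
    [[0,0,0.003],[0,0,0],0.03],
  ],
)

```text
time: 17.8
tool_pos: [0.517, 0.327, 0.0232]
tool_rot: [-3.142, 0.0, 1.499]
contact_force: [0.2, -0.3, -1.9]
opening: 0.0457
grip_force: 40.0
```

Request:
arm_command(
  moves=[
    [[0,-0.001,0.001],[0,0,0],0.03],
    [[0,-0.001,0.002],[0,0,0],0.03],
    [[0,-0.001,0.0025],[0,0,0],0.03],
    [[0,-0.001,0.0025],[0,0,0],0.03],
    [[0,-0.001,0.0025],[0,0,0],0.03],
  ],
)

```text
time: 18.3
tool_pos: [0.5167, 0.3271, 0.0227]
tool_rot: [3.14, -0.001, 1.499]
contact_force: [-2.3, -1.7, 10.2]
opening: 0.0452
grip_force: 40.0
```

Contact at an underside height of about 12 mm, so the far row is the raised one. Releasing, then checking.

Request:
arm_command(
  moves=[
    [[0,0,0],[0,0,0],0.065],
    [[0,0,0],[0,0,0],0.065],
    [[0,0,0],[0,0,0],0.065],
    [[0,0,-0.01],[0,0,0],0.065],
    [[0,0,-0.03],[0,0,0],0.065],
  ],
)

```text
time: 18.8
tool_pos: [0.5151, 0.3266, 0.05]
tool_rot: [-3.139, 0.002, 1.499]
contact_force: [-0.1, -0.3, 0.9]
opening: 0.065
grip_force: 0.0
```

Request:
arm_command(
  moves=[
    [[0,0,-0.035],[0,0,0],0.065],
    [[0,0,-0.07],[0,0,0],0.065],
    [[0.0,0,-0.09],[0,0,0],0.065],
    [[-0.045,0,-0.09],[0,0,0],0.065],
    [[-0.08,0,-0.09],[0,0,0],0.065],
  ],
)

```text
time: 19.3
tool_pos: [0.5103, 0.2466, 0.1422]
tool_rot: [3.139, -0.0, 1.501]
contact_force: [0.4, 0.5, 0.3]
opening: 0.0646
grip_force: 0.0
```

```bash
cat >> h.py <<'E'
def whites(cam,fn,z=.041,a0=150,a1=6000):
    im,m=snap(cam,fn); hsv=cv2.cvtColor(im,cv2.COLOR_RGB2HSV)
    mk=((hsv[...,2]>225)&(hsv[...,1]<40)).astype('uint8')
    for c in cv2.findContours(mk,0,1)[0]:
        A=cv2.contourArea(c)
        if a0<A<a1:
            r=cv2.minAreaRect(c); print(np.round(r[0],1),np.round(r[1],1),A,np.round(ray(m,*r[0],z)[:2],4))
    return im,m
E
python3 - <<'E'
from h import *
s=robot.observe();print(s['time'],s['tool_pos'],s['tool_rot'])
im,m=whites('top','t3.png',a1=900)
a=cv2.resize(im[170:360,110:400],None,fx=2.7,fy=2.7,interpolation=cv2.INTER_CUBIC);cv2.imwrite('pics/t3c.png',a[...,::-1])
E
```

```text
19.3 [0.51034198 0.24663112 0.14217291] [ 3.13942796e+00 -3.78124441e-04  1.50109902e+00]
[  7.  442.5] [ 8.5 46.5] 287.5 [0.2016 0.5666]
[ 27.3 344.7] [32.6 13.4] 354.0 [0.3786 0.553 ]
[299.5 323.9] [22.  38.1] 724.5 [0.4221 0.032 ]
[136.7 310.6] [34.8 13.5] 384.0 [0.4453 0.3493]
[292.2 280.8] [22.6 23.3] 410.5 [0.5064 0.0479]
[121.9 277.4] [15.8 13.4] 163.5 [0.5103 0.3841]
[481.  279.7] [33.4 94.3] 489.0 [ 0.5115 -0.3255]
[632.5 257.5] [43. 13.] 285.5 [ 0.5589 -0.6317]
[347. 243.] [22. 22.] 379.5 [ 0.5837 -0.0604]
[ 37.  230.7] [32.  11.4] 285.0 [0.6038 0.5638]
[355.  201.5] [21. 22.] 364.5 [ 0.6708 -0.0768]
[129.8 203.3] [32.7 11.3] 301.0 [0.6627 0.3825]
[165.  172.5] [27.6 26.2] 569.0 [0.7298 0.3159]
```

View pics/t3c.png

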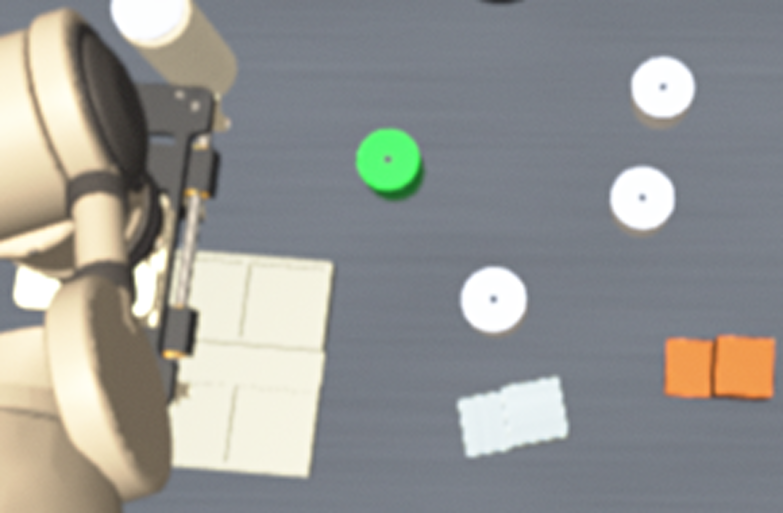

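S3 is in its pocket, hidden under the hand for now. The other three are unmoved. Going to S4, the tall one.

Request:
arm_command(
  moves=[
    [[-0.04,0.002,0],[0,0,0.1],0.062],
    [[-0.08,0.004,0],[0,0,0.2],0.062],
    [[-0.12,0.006,0],[0,0,0.3],0.062],
    [[-0.16,0.008,0],[0,0,0.4],0.062],
    [[-0.1985,0.01,0],[0,0,0.5],0.062],
  ],
)

```text
time: 19.85
tool_pos: [0.5061, 0.0471, 0.1415]
tool_rot: [3.141, -0.0, 0.995]
contact_force: [0.4, -0.0, -0.1]
opening: 0.0618
grip_force: 0.0
```

Request:
arm_command(
  moves=[
    [[0,0,0],[0,0,0],0.062],
    [[0,0,0.02],[0,0,0],0.062],
    [[0,0,0.05],[0,0,0],0.062],
    [[0,0,0.07],[0,0,0],0.062],
    [[0,0,0.07],[0,0,0],0.062],
  ],
)

```text
time: 20.35
tool_pos: [0.5045, 0.0494, 0.0688]
tool_rot: [-3.137, 0.002, 1.0]
contact_force: [-0.8, -0.4, 0.1]
opening: 0.0618
grip_force: 0.0
```

```bash
python3 - <<'E'
from h import *
s=robot.observe();p=s['tool_pos'];print(s['time'],p,s['tool_rot'],s['opening'],rt(.5064-p[0],.0479-p[1]))
E
```

```text
20.35 [0.5044591  0.04938141 0.06884859] [-3.13717350e+00  2.35166303e-03  1.00041085e+00] 0.06176645155036198 [-0.0002  0.0024 -0.    ]
```

Request:
arm_command(
  moves=[
    [[0,0.001,0.02],[0,0,0],0.062],
    [[0,0.001,0.04],[0,0,0],0.062],
    [[0,0.001,0.055],[0,0,0],0.062],
    [[0,0.001,0.0605],[0,0,0],0.062],
    [[0,0.001,0.0605],[0,0,0],0.062],
  ],
)

```text
time: 20.85
tool_pos: [0.5073, 0.0484, 0.0107]
tool_rot: [3.141, -0.0, 1.0]
contact_force: [1.1, -1.9, 0.4]
opening: 0.0623
grip_force: 0.0
```

Request:
arm_command(
  moves=[
    [[0,0,0],[0,0,0],0.03],
    [[0,0,0],[0,0,0],0.03],
    [[0,0,0],[0,0,0],0.03],
    [[0,0,0],[0,0,0],0.03],
    [[0,0,0],[0,0,0],0.03],
  ],
)

```text
time: 21.35
tool_pos: [0.5076, 0.0481, 0.0112]
tool_rot: [3.14, -0.001, 0.999]
contact_force: [-0.2, 1.2, 5.8]
opening: 0.0455
grip_force: 40.0
```

Request:
arm_command(
  moves=[
    [[0,0,-0.01],[0,0,0],0.03],
    [[0,0,-0.03],[0,0,0],0.03],
    [[0,0,-0.06],[0,0,0],0.03],
    [[0,0,-0.09],[0,0,0],0.03],
    [[0,0,-0.09],[0,0,0],0.03],
  ],
)

```text
time: 21.85
tool_pos: [0.5093, 0.0479, 0.1043]
tool_rot: [3.135, -0.004, 0.999]
contact_force: [0.5, -0.8, -1.5]
opening: 0.0456
grip_force: 40.0
```

Request:
arm_command(
  moves=[
    [[0.028,-0.039,0],[0,0,-0.1],0.03],
    [[0.056,-0.078,0],[0,0,-0.2],0.03],
    [[0.085,-0.117,0],[0,0,-0.3],0.03],
    [[0.113,-0.156,0],[0,0,-0.4],0.03],
    [[0.142,-0.195,0],[0,0,-0.5],0.03],
  ],
)

```text
time: 22.35
tool_pos: [0.4182, 0.2742, 0.0996]
tool_rot: [-3.14, 0.001, 1.503]
contact_force: [1.9, 0.2, -1.0]
opening: 0.0456
grip_force: 40.0
```

Request:
arm_command(
  moves=[
    [[0,0,0],[0,0,0],0.03],
    [[0,0,0.02],[0,0,0],0.03],
    [[0,0,0.04],[0,0,0],0.03],
    [[0,0,0.06],[0,0,0],0.03],
    [[0,0,0.06],[0,0,0],0.03],
  ],
)

```text
time: 22.85
tool_pos: [0.4178, 0.2714, 0.0376]
tool_rot: [-3.136, 0.003, 1.498]
contact_force: [-0.2, -0.5, -1.0]
opening: 0.0457
grip_force: 40.0
```

```bash
python3 - <<'E'
from h import *
s=robot.observe();p=s['tool_pos'];print(s['time'],p,s['tool_rot'],s['opening'],rt(.419-p[0],.273-p[1]))
im,m=snap('wrist','w4.png')
print(np.round(proj(m,(.515,.3285,.05))),np.round(ray(m,320,200,.01),3))
E
```

```text
22.85 [0.4177903  0.27144088 0.03762928] [-3.13603898  0.00327715  1.49845813] 0.04567694854892251 [ 0.0016  0.0011 -0.    ]
[558. 161.] [0.421 0.314 0.01 ]
```

View pics/w4.png

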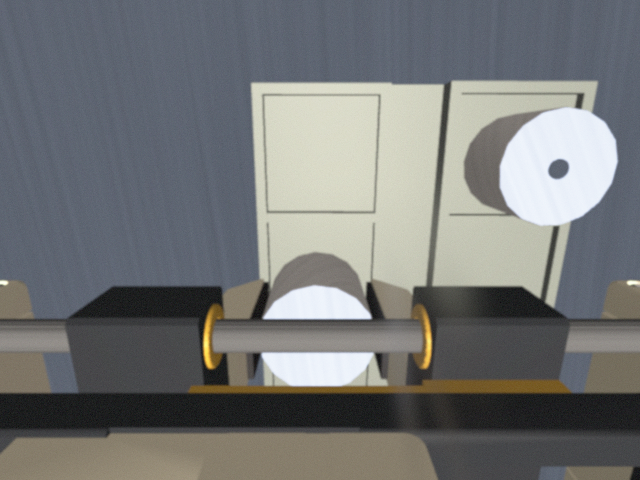

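The far row (right) is clearly the higher one, and S3 stands in its pocket at (558,168). The held spacer is aligned with the lower row's middle pocket.

Request:
arm_command(
  moves=[
    [[0.0015,0.001,0.008],[0,0,0],0.03],
    [[0.0015,0.001,0.015],[0,0,0],0.03],
    [[0.0015,0.001,0.02],[0,0,0],0.03],
    [[0.0015,0.001,0.022],[0,0,0],0.03],
    [[0.0015,0.001,0.023],[0,0,0],0.03],
  ],
)

```text
time: 23.4
tool_pos: [0.4208, 0.2743, 0.0172]
tool_rot: [-3.141, 0.0, 1.499]
contact_force: [-4.3, -2.0, 8.0]
opening: 0.0454
grip_force: 40.0
```

Request:
arm_command(
  moves=[
    [[0,0,0.001],[0,0,0],0.03],
    [[0,0,0.002],[0,0,0],0.03],
    [[0,0,0.002],[0,0,0],0.03],
    [[0,0,0.002],[0,0,0],0.03],
    [[0,0,0.002],[0,0,0],0.03],
  ],
)

```text
time: 23.9
tool_pos: [0.4208, 0.2743, 0.0172]
tool_rot: [3.141, -0.0, 1.5]
contact_force: [-5.0, -4.1, 16.3]
opening: 0.0454
grip_force: 40.0
```

Request:
arm_command(
  moves=[
    [[0,0,-0.001],[0,0,0],0.065],
    [[0,0,-0.001],[0,0,0],0.065],
    [[0,0,-0.001],[0,0,0],0.065],
    [[0,0,-0.01],[0,0,0],0.065],
    [[0,0,-0.03],[0,0,0],0.065],
  ],
)

```text
time: 24.4
tool_pos: [0.4199, 0.2739, 0.0447]
tool_rot: [-3.139, 0.002, 1.499]
contact_force: [-0.2, -0.0, 0.5]
opening: 0.065
grip_force: 0.0
```

Request:
arm_command(
  moves=[
    [[0,0,-0.035],[0,0,0],0.065],
    [[0,0,-0.07],[0,0,0],0.065],
    [[0,0,-0.09],[0,0,0],0.065],
    [[0,0,-0.09],[0,0,0],0.065],
    [[0,0,-0.09],[0,0,0],0.065],
  ],
)

```text
time: 24.9
tool_pos: [0.4208, 0.2743, 0.1355]
tool_rot: [3.141, -0.0, 1.499]
contact_force: [-0.7, 0.6, -0.5]
opening: 0.065
grip_force: 0.0
```

Request:
arm_command(
  moves=[
    [[-0.032,0.0186,0],[0,0,0.1],0.065],
    [[-0.065,0.037,0],[0,0,0.2],0.065],
    [[-0.097,0.056,0],[0,0,0.3],0.065],
    [[-0.129,0.0745,0],[0,0,0.4],0.065],
    [[-0.1615,0.093,0],[0,0,0.5],0.065],
  ],
)

```text
time: 25.4
tool_pos: [0.5017, 0.1052, 0.1338]
tool_rot: [-3.139, 0.002, 0.995]
contact_force: [1.0, 0.2, 0.1]
opening: 0.065
grip_force: 0.0
```

Request:
arm_command(
  moves=[
    [[-0.019,0.032,0],[0,0,0.1],0.065],
    [[-0.039,0.064,0],[0,0,0.2],0.065],
    [[-0.058,0.095,0],[0,0,0.3],0.065],
    [[-0.078,0.127,0],[0,0,0.4],0.065],
    [[-0.097,0.159,0],[0,0,0.5],0.065],
  ],
)

```text
time: 25.9
tool_pos: [0.5829, -0.0623, 0.1335]
tool_rot: [-3.139, 0.003, 0.495]
contact_force: [0.1, 0.5, 0.5]
opening: 0.0651
grip_force: 0.0
```

```bash
python3 - <<'E'
from h import *
s=robot.observe();p=s['tool_pos'];print(s['time'],p,s['tool_rot'],s['opening'])
im,m=whites('top','t4.png',a1=900)
p=s['tool_pos'];print(rt(.5837-p[0],-.061-p[1]))
E
```

```text
25.9 [ 0.5828885  -0.06229238  0.13347839] [-3.13939459e+00  2.52484686e-03  4.94960493e-01] 0.06513741350917325
[480.8 279.8] [32.2 93.7] 396.5 [ 0.5113 -0.3251]
[390.8 270.8] [12.1 20.6] 205.0 [ 0.5278 -0.1473]
[632.5 257. ] [42. 13.] 268.0 [ 0.5599 -0.6318]
[288.6 245.6] [11.6 19.9] 189.0 [0.5772 0.0568]
[333.  217.9] [48.6 16.8] 404.5 [ 0.6357 -0.0319]
[408.2 171.7] [ 9.9 18.7] 151.5 [ 0.7364 -0.1875]
[165. 172.] [26. 26.] 538.0 [0.7309 0.316 ]
[ 0.0013 -0.0008 -0.    ]
```

```bash
python3 - <<'E'
from h import *
im,m=whites('wrist','w5.png',z=.038,a0=300,a1=9000)
print(np.round(proj(m,(.5837,-.061,.038))),np.round(proj(m,(.6705,-.077,.038))))
E
```

```text
[560.2 253.8] [  6.2 105. ] 530.0 [ 0.6619 -0.2293]
[310.  242.5] [61. 62.] 2964.0 [ 0.5837 -0.0632]
[390. 144.] [70. 68.] 3688.5 [ 0.6701 -0.079 ]
[307. 241.] [388. 142.]
```

View pics/w5.png

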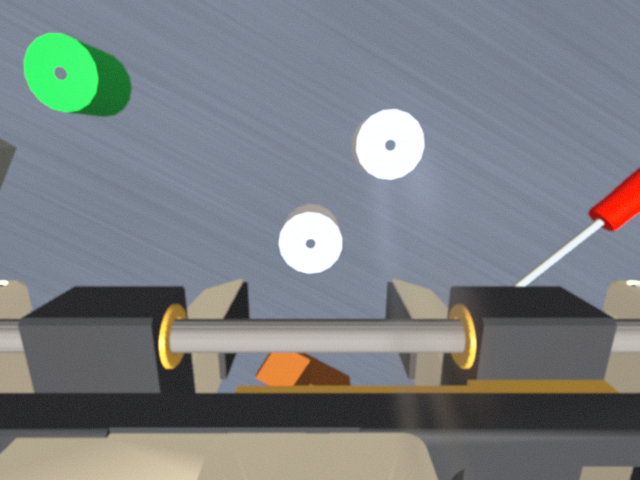

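S2 is at (310,242) and S1 at (390,144), both as expected. Picking S2.

Request:
arm_command(
  moves=[
    [[0,0,0.03],[0,0,0],0.065],
    [[0,0,0.065],[0,0,0],0.065],
    [[0,0,0.1],[0,0,0],0.065],
    [[0,0,0.12],[0,0,0],0.065],
    [[0,0,0.125],[0,0,0],0.065],
  ],
)

```text
time: 26.5
tool_pos: [0.5804, -0.0598, 0.0065]
tool_rot: [-3.136, 0.006, 0.5]
contact_force: [-0.4, 0.5, 0.3]
opening: 0.0651
grip_force: 0.0
```

Request:
arm_command(
  moves=[
    [[0,0,0],[0,0,0],0.065],
    [[0,0,0],[0,0,0],0.03],
    [[0,0,0],[0,0,0],0.03],
    [[0,0,0],[0,0,0],0.03],
    [[0,0,0],[0,0,0],0.03],
  ],
)

```text
time: 27.0
tool_pos: [0.5842, -0.0612, 0.0116]
tool_rot: [3.14, -0.002, 0.499]
contact_force: [-0.3, -0.9, 5.0]
opening: 0.0453
grip_force: 40.0
```

Request:
arm_command(
  moves=[
    [[0,0,0],[0,0,0],0.03],
    [[0,0,-0.03],[0,0,0],0.03],
    [[0,0,-0.06],[0,0,0],0.03],
    [[0,0,-0.09],[0,0,0],0.03],
    [[0,0,-0.09],[0,0,0],0.03],
  ],
)

```text
time: 27.5
tool_pos: [0.5856, -0.0614, 0.1044]
tool_rot: [3.137, -0.006, 0.499]
contact_force: [0.5, -0.2, -0.8]
opening: 0.0452
grip_force: 40.0
```

Request:
arm_command(
  moves=[
    [[0.009,-0.032,0],[0,0,-0.1],0.03],
    [[0.0185,-0.064,0],[0,0,-0.2],0.03],
    [[0.028,-0.097,0],[0,0,-0.3],0.03],
    [[0.037,-0.129,0],[0,0,-0.4],0.03],
    [[0.0465,-0.1615,0],[0,0,-0.5],0.03],
  ],
)

```text
time: 28.0
tool_pos: [0.5455, 0.1042, 0.099]
tool_rot: [-3.14, 0.001, 1.003]
contact_force: [-0.2, -0.5, -1.4]
opening: 0.0454
grip_force: 40.0
```

Request:
arm_command(
  moves=[
    [[0.024,-0.024,0],[0,0,-0.1],0.03],
    [[0.047,-0.048,0],[0,0,-0.2],0.03],
    [[0.071,-0.0715,0],[0,0,-0.3],0.03],
    [[0.0945,-0.095,0],[0,0,-0.4],0.03],
    [[0.118,-0.119,0],[0,0,-0.5],0.03],
  ],
)

```text
time: 28.5
tool_pos: [0.5093, 0.2677, 0.0989]
tool_rot: [-3.139, 0.001, 1.503]
contact_force: [0.4, -0.1, -1.8]
opening: 0.0452
grip_force: 40.0
```

Request:
arm_command(
  moves=[
    [[0,0,0],[0,0,0],0.03],
    [[0,0,0.02],[0,0,0],0.03],
    [[0,0,0.04],[0,0,0],0.03],
    [[0,0,0.05],[0,0,0],0.03],
    [[0,0,0.05],[0,0,0],0.03],
  ],
)

```text
time: 29.0
tool_pos: [0.5093, 0.2657, 0.0482]
tool_rot: [-3.138, 0.002, 1.498]
contact_force: [0.3, -0.1, -1.4]
opening: 0.0453
grip_force: 40.0
```

```bash
python3 - <<'E'
from h import *
s=robot.observe();p=s['tool_pos'];print(s['time'],p,s['tool_rot'],s['opening'],rt(.511-p[0],.2667-p[1]))
im,m=whites('wrist','w6.png',z=.05,a0=300,a1=12000)
E
```

```text
29.0 [0.5093388  0.26565418 0.04818523] [-3.13756940e+00  2.02692376e-03  1.49824470e+00] 0.04533839346997274 [ 0.0012  0.0016 -0.    ]
[317. 365.] [24. 92.] 1547.0 [0.5056 0.2309]
[317. 297.] [ 42. 108.] 3412.5 [0.5082 0.2672]
[120.2 275.3] [41.5 90.7] 2267.5 [0.4188 0.2843]
[323.3 166.9] [106.9 108.7] 9010.0 [0.5152 0.3263]
```

Request:
arm_command(
  moves=[
    [[0.001,0.001,0.008],[0,0,0],0.03],
    [[0.001,0.001,0.016],[0,0,0],0.03],
    [[0.001,0.001,0.022],[0,0,0],0.03],
    [[0.001,0.001,0.025],[0,0,0],0.03],
    [[0.001,0.001,0.026],[0,0,0],0.03],
  ],
)

```text
time: 29.55
tool_pos: [0.5114, 0.2676, 0.0238]
tool_rot: [-3.141, 0.0, 1.499]
contact_force: [0.1, -0.3, -2.3]
opening: 0.0456
grip_force: 40.0
```

Request:
arm_command(
  moves=[
    [[0,0,0.001],[0,0,0],0.03],
    [[0,0,0.002],[0,0,0],0.03],
    [[0,0,0.0025],[0,0,0],0.03],
    [[0,0,0.0025],[0,0,0],0.03],
    [[0,0,0.0025],[0,0,0],0.03],
  ],
)

```text
time: 30.05
tool_pos: [0.5116, 0.2676, 0.0235]
tool_rot: [3.141, -0.0, 1.499]
contact_force: [-4.1, -2.5, 10.5]
opening: 0.0454
grip_force: 40.0
```

Request:
arm_command(
  moves=[
    [[0,0,-0.001],[0,0,0],0.065],
    [[0,0,-0.001],[0,0,0],0.065],
    [[0,0,-0.001],[0,0,0],0.065],
    [[0,0,-0.01],[0,0,0],0.065],
    [[0,0,-0.03],[0,0,0],0.065],
  ],
)

```text
time: 30.55
tool_pos: [0.5106, 0.2672, 0.051]
tool_rot: [-3.138, 0.002, 1.499]
contact_force: [0.3, -0.2, 1.1]
opening: 0.0649
grip_force: 0.0
```

Request:
arm_command(
  moves=[
    [[0,0,-0.035],[0,0,0],0.065],
    [[0,0,-0.07],[0,0,0],0.065],
    [[0,0,-0.085],[0,0,0],0.065],
    [[0,0,-0.085],[0,0,0],0.065],
    [[0,0,-0.085],[0,0,0],0.065],
  ],
)

```text
time: 31.05
tool_pos: [0.5114, 0.2675, 0.1366]
tool_rot: [-3.141, 0.0, 1.499]
contact_force: [0.5, -0.0, -0.4]
opening: 0.065
grip_force: 0.0
```

Request:
arm_command(
  moves=[
    [[-0.033,0.018,0],[0,0,0.1],0.065],
    [[-0.066,0.037,0],[0,0,0.2],0.065],
    [[-0.1,0.055,0],[0,0,0.3],0.065],
    [[-0.133,0.073,0],[0,0,0.4],0.065],
    [[-0.166,0.0915,0],[0,0,0.5],0.065],
  ],
)

```text
time: 31.55
tool_pos: [0.5905, 0.0941, 0.1348]
tool_rot: [-3.139, 0.002, 0.995]
contact_force: [0.6, 1.2, 0.1]
opening: 0.0649
grip_force: 0.0
```

Request:
arm_command(
  moves=[
    [[-0.02,0.032,0],[0,0,0.1],0.065],
    [[-0.041,0.064,0],[0,0,0.2],0.065],
    [[-0.061,0.096,0],[0,0,0.3],0.065],
    [[-0.082,0.128,0],[0,0,0.4],0.065],
    [[-0.102,0.16,0],[0,0,0.5],0.065],
  ],
)

```text
time: 32.05
tool_pos: [0.67, -0.0782, 0.1345]
tool_rot: [-3.139, 0.003, 0.495]
contact_force: [0.2, 0.2, 0.5]
opening: 0.0651
grip_force: 0.0
```

Request:
arm_command(
  moves=[
    [[0,0,0],[0,0,0],0.065],
    [[0,0,0],[0,0,0],0.065],
    [[0,0,0],[0,0,0],0.065],
    [[0,0,0],[0,0,0],0.065],
    [[0,0,0],[0,0,0],0.065],
  ],
)

```text
time: 32.55
tool_pos: [0.6702, -0.0756, 0.1369]
tool_rot: [-3.141, 0.0, 0.501]
contact_force: [1.0, -1.0, -0.7]
opening: 0.065
grip_force: 0.0
```

```bash
python3 - <<'E'
from h import *
im,m=whites('wrist','w7.png',z=.038,a0=300,a1=9000)
print(np.round(proj(m,(.6702,-.077,.038))))
s=robot.observe();p=s['tool_pos'];print(s['time'],p,s['tool_rot'],s['opening'],rt(.6702-p[0],-.077-p[1]))
E
```

```text
[321.  244.5] [59. 62.] 2893.5 [ 0.6701 -0.0792]
[318. 243.]
32.6 [ 0.67030348 -0.07577558  0.13698746] [3.14155903e+00 5.04753572e-05 5.00816020e-01] 0.06490400558182992 [-0.0007  0.001   0.    ]
```

Request:
arm_command(
  moves=[
    [[0,0.0015,0.03],[0,0,0],0.065],
    [[0,0.0015,0.065],[0,0,0],0.065],
    [[0,0.0015,0.1],[0,0,0],0.065],
    [[0,0.0015,0.118],[0,0,0],0.065],
    [[0,0.0015,0.124],[0,0,0],0.065],
  ],
)

```text
time: 33.1
tool_pos: [0.6696, -0.0773, 0.0103]
tool_rot: [-3.139, 0.003, 0.5]
contact_force: [-0.3, -0.4, -0.2]
opening: 0.0653
grip_force: 0.0
```

Request:
arm_command(
  moves=[
    [[0,0,0.0025],[0,0,0],0.065],
    [[0,0,0.0025],[0,0,0],0.03],
    [[0,0,0.0025],[0,0,0],0.03],
    [[0,0,0.0025],[0,0,0],0.03],
    [[0,0,0.0025],[0,0,0],0.03],
  ],
)

```text
time: 33.6
tool_pos: [0.6719, -0.0782, 0.0117]
tool_rot: [3.14, -0.002, 0.499]
contact_force: [-0.3, 0.2, 5.1]
opening: 0.0454
grip_force: 40.0
```

Request:
arm_command(
  moves=[
    [[0,0,0],[0,0,0],0.03],
    [[0,0,-0.03],[0,0,0],0.03],
    [[0,0,-0.06],[0,0,0],0.03],
    [[0,0,-0.09],[0,0,0],0.03],
    [[0,0,-0.09],[0,0,0],0.03],
  ],
)

```text
time: 34.1
tool_pos: [0.6737, -0.0787, 0.1051]
tool_rot: [3.136, -0.006, 0.499]
contact_force: [0.3, 1.0, -1.6]
opening: 0.0456
grip_force: 40.0
```

Request:
arm_command(
  moves=[
    [[-0.001,-0.033,0],[0,0,-0.1],0.03],
    [[-0.002,-0.065,0],[0,0,-0.2],0.03],
    [[-0.003,-0.098,0],[0,0,-0.3],0.03],
    [[-0.004,-0.131,0],[0,0,-0.4],0.03],
    [[-0.0045,-0.1635,0],[0,0,-0.5],0.03],
  ],
)

```text
time: 34.6
tool_pos: [0.5872, 0.0642, 0.0987]
tool_rot: [-3.139, 0.001, 1.003]
contact_force: [-0.3, 0.1, -1.6]
opening: 0.045
grip_force: 40.0
```

Request:
arm_command(
  moves=[
    [[0.015,-0.029,0],[0,0,-0.1],0.03],
    [[0.03,-0.058,0],[0,0,-0.2],0.03],
    [[0.045,-0.087,0],[0,0,-0.3],0.03],
    [[0.06,-0.116,0],[0,0,-0.4],0.03],
    [[0.0745,-0.1455,0],[0,0,-0.5],0.03],
  ],
)

```text
time: 35.1
tool_pos: [0.5053, 0.2054, 0.0989]
tool_rot: [-3.14, 0.001, 1.503]
contact_force: [0.2, 0.3, -1.5]
opening: 0.0454
grip_force: 40.0
```

Request:
arm_command(
  moves=[
    [[0,0,0],[0,0,0],0.03],
    [[0,0,0.02],[0,0,0],0.03],
    [[0,0,0.04],[0,0,0],0.03],
    [[0,0,0.05],[0,0,0],0.03],
    [[0,0,0.05],[0,0,0],0.03],
  ],
)

```text
time: 35.6
tool_pos: [0.5057, 0.2038, 0.0483]
tool_rot: [-3.138, 0.002, 1.498]
contact_force: [-0.7, -0.6, -1.8]
opening: 0.0455
grip_force: 40.0
```

```bash
python3 - <<'E'
from h import *
s=robot.observe();p=s['tool_pos'];print(s['time'],p,s['tool_rot'],s['opening'],rt(.5065-p[0],.205-p[1]))
im,m=whites('wrist','w8.png',z=.05,a0=300,a1=12000)
E
```

```text
35.6 [0.50573309 0.20378444 0.04829134] [-3.13768533e+00  1.53329426e-03  1.49830396e+00] 0.045529714615446734 [ 0.0013  0.0007 -0.    ]
[316.5 365. ] [24. 93.] 1598.5 [0.5018 0.169 ]
[317. 298.] [ 40. 108.] 3179.0 [0.5046 0.2048]
[104.5 164. ] [115.3  98.3] 8851.0 [0.4194 0.2723]
[319.5 160.5] [109. 105.] 9052.0 [0.5102 0.2672]
[321.5  33. ] [ 66. 119.] 5860.0 [0.5143 0.315 ]
```

Request:
arm_command(
  moves=[
    [[0.0005,0,0.008],[0,0,0],0.03],
    [[0.0005,0,0.016],[0,0,0],0.03],
    [[0.0005,0,0.022],[0,0,0],0.03],
    [[0.0005,0,0.025],[0,0,0],0.03],
    [[0.0005,0,0.026],[0,0,0],0.03],
  ],
)

```text
time: 36.15
tool_pos: [0.5067, 0.2051, 0.0239]
tool_rot: [-3.141, 0.0, 1.499]
contact_force: [-0.1, -0.2, -2.9]
opening: 0.0451
grip_force: 40.0
```

Request:
arm_command(
  moves=[
    [[0,0,0.001],[0,0,0],0.03],
    [[0,0,0.002],[0,0,0],0.03],
    [[0,0,0.0025],[0,0,0],0.03],
    [[0,0,0.0025],[0,0,0],0.03],
    [[0,0,0.0025],[0,0,0],0.03],
  ],
)

```text
time: 36.65
tool_pos: [0.5069, 0.2051, 0.0236]
tool_rot: [3.141, 0.0, 1.499]
contact_force: [-5.7, -2.4, 13.0]
opening: 0.0456
grip_force: 40.0
```

Request:
arm_command(
  moves=[
    [[0,0,-0.001],[0,0,0],0.065],
    [[0,0,-0.001],[0,0,0],0.065],
    [[0,0,-0.001],[0,0,0],0.065],
    [[0,0,-0.01],[0,0,0],0.065],
    [[0,0,-0.03],[0,0,0],0.065],
  ],
)

```text
time: 37.15
tool_pos: [0.5059, 0.2048, 0.0511]
tool_rot: [-3.138, 0.001, 1.499]
contact_force: [0.5, -0.1, -0.5]
opening: 0.0646
grip_force: 0.0
```

Request:
arm_command(
  moves=[
    [[0,0,-0.03],[0,0,0],0.065],
    [[0,0,-0.07],[0,0,0],0.065],
    [[0,0,-0.11],[0,0,0],0.065],
    [[0,0,-0.13],[0,0,0],0.065],
    [[0,0,-0.13],[0,0,0],0.065],
  ],
)

```text
time: 37.65
tool_pos: [0.5087, 0.2057, 0.1858]
tool_rot: [3.134, -0.002, 1.499]
contact_force: [0.1, 0.5, 0.5]
opening: 0.065
grip_force: 0.0
```

Request:
arm_command(
  moves=[
    [[-0.03,-0.004,0],[0,0,0.107],0.065],
    [[-0.061,-0.008,0],[0,0,0.214],0.065],
    [[-0.091,-0.0125,0],[0,0,0.32],0.065],
    [[-0.122,-0.017,0],[0,0,0.427],0.065],
    [[-0.152,-0.021,0],[0,0,0.534],0.065],
  ],
)

```text
time: 38.15
tool_pos: [0.474, 0.0539, 0.1809]
tool_rot: [-3.14, 0.001, 0.961]
contact_force: [0.7, -0.7, 0.6]
opening: 0.0649
grip_force: 0.0
```

Request:
arm_command(
  moves=[
    [[-0.028,0.012,0],[0,0,0.107],0.065],
    [[-0.057,0.024,0],[0,0,0.214],0.065],
    [[-0.085,0.036,0],[0,0,0.32],0.065],
    [[-0.113,0.047,0],[0,0,0.427],0.065],
    [[-0.1415,0.059,0],[0,0,0.534],0.065],
  ],
)

```text
time: 38.65
tool_pos: [0.4421, -0.0958, 0.181]
tool_rot: [-3.14, 0.001, 0.427]
contact_force: [1.1, -0.5, 0.5]
opening: 0.0647
grip_force: 0.0
```

Request:
arm_command(
  moves=[
    [[-0.032,0.025,0],[0,0,0.107],0.065],
    [[-0.065,0.049,0],[0,0,0.214],0.065],
    [[-0.097,0.074,0],[0,0,0.32],0.065],
    [[-0.129,0.098,0],[0,0,0.427],0.065],
    [[-0.1615,0.123,0],[0,0,0.534],0.065],
  ],
)

```text
time: 39.15
tool_pos: [0.3464, -0.2749, 0.1811]
tool_rot: [-3.141, 0.001, -0.107]
contact_force: [1.2, -0.1, 0.7]
opening: 0.0654
grip_force: 0.0
```

Request:
arm_command(
  moves=[
    [[0,0,0],[0,0,0],0.065],
    [[0,0,0],[0,0,0],0.065],
    [[0,0,0],[0,0,0],0.065],
    [[0,0,0],[0,0,0],0.065],
    [[0,0,0],[0,0,0],0.065],
  ],
)

```text
time: 39.65
tool_pos: [0.3483, -0.2732, 0.1818]
tool_rot: [-3.141, 0.0, -0.1]
contact_force: [-0.5, 0.5, 0.1]
opening: 0.0649
grip_force: 0.0
```

```bash
python3 - <<'E'
from h import *
s=robot.observe();p=s['tool_pos'];print(s['time'],p,s['tool_rot'],s['opening'],s['qpos'])
im,m=snap('wrist','w9.png')
im2,mt=whites('top','t9.png',z=.05,a1=9000)
a=cv2.resize(im2[245:360,115:245],None,fx=3,fy=3,interpolation=cv2.INTER_CUBIC)
b=np.zeros((600,400,3),'uint8');a=a[:345,:390];o=np.zeros((480,640+400,3),'uint8');o[:,:640]=im;o[:a.shape[0],645:645+a.shape[1]]=a
o=cv2.resize(o,None,fx=.769,fy=.769,interpolation=cv2.INTER_AREA);cv2.imwrite('pics/w9c.png',o[...,::-1]);print(o.shape)
E
```

```text
39.65 [ 0.34827384 -0.27318396  0.18177339] [-3.14147863e+00  7.17752768e-05 -1.00400690e-01] 0.06492453831321056 [-8.38650907e-01  2.38682621e-01  1.80691516e+00  4.05151590e-05
  1.09612470e+00  8.32527595e-01]
[ 34.2 457.1] [ 8.5 51.9] 392.0 [0.1783 0.5086]
[ 18.4 454.2] [ 8. 59.] 414.0 [0.1831 0.5379]
[  7.  442.5] [ 8.3 46.5] 280.0 [0.2031 0.5614]
[479.5 434.5] [15.6 36.8] 498.0 [ 0.2228 -0.3033]
[632.1 417.1] [13.5 29. ] 270.5 [ 0.2553 -0.5885]
[490.6 360.3] [24.  49.5] 545.5 [ 0.3561 -0.332 ]
[591.6 373.5] [87.6 32.4] 2529.0 [ 0.3333 -0.5214]
[553. 332.] [12.7 35.4] 390.0 [ 0.41   -0.4553]
[299.5 323.9] [22.  38.1] 721.5 [0.4215 0.0315]
[480.8 279.9] [33.4 93.7] 483.5 [ 0.5098 -0.3223]
[180.3 302.4] [97.  79.2] 7190.0 [0.4611 0.2631]
[632.5 257.5] [43. 13.] 285.5 [ 0.5571 -0.6262]
[165.  172.5] [27.6 26.2] 564.0 [0.7265 0.3129]
(369, 800, 3)
```

View pics/w9c.png

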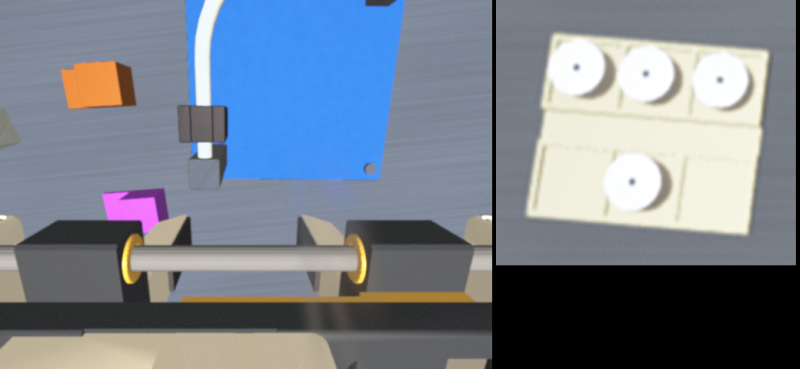

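The rack holds three spacers in the raised row and one in the lower. In the wrist view (native pixels) the bushing is at (264,161), the first post top is near (266,222), and the bar runs vertically.

```bash
python3 - <<'E'
from h import *
im=cv2.imread('pics/w9.png');m=robot.camera_model('wrist')
g=im.max(2); sub=g[120:250,215:310]
mk=((sub<95)).astype('uint8')
for c in cv2.findContours(mk,0,1)[0]:
    if cv2.contourArea(c)>150: x,y,w,h=cv2.boundingRect(c);print('dark',x+215,y+120,w,h)
# columns of the bar
for v in (60,80,100,120): 
    r=np.where((im[v,200:330].min(1)>200))[0]+200; print(v,r.min(),r.max(),ray(m,(r.min()+r.max())/2,v,.105)[:2])
a=cv2.resize(im[0:250,190:330],None,fx=4,fy=4,interpolation=cv2.INTER_CUBIC)[400:1000];cv2.imwrite('pics/w9b.png',a);print(a.shape)
E
```

```text
dark 275 189 19 50
60 254 272 [ 0.46837038 -0.25460291]
80 254 271 [ 0.45760815 -0.25278519]
100 254 271 [ 0.44651962 -0.25121916]
120 255 272 [ 0.43506037 -0.25022123]
(600, 560, 3)
```

View pics/w9b.png

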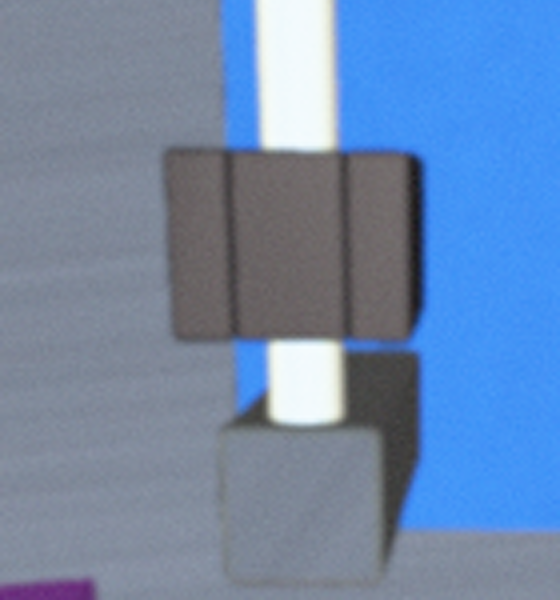

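```bash
python3 - <<'E'
from h import *
m=robot.camera_model('wrist')
f=lambda x,y,z: ray(m,190+x/4,(y+400)/4,z)
q=[f(*p,.1205) for p in((165,150),(412,152),(412,338),(175,340))];B=np.mean(q,0)
print('bush',B,[round(np.linalg.norm(q[i]-q[(i+1)%4]),4) for i in range(4)])
q=[f(*p,.116) for p in((222,430),(380,430),(385,580),(225,582))];P=np.mean(q,0)
print('post1',P,[round(np.linalg.norm(q[i]-q[(i+1)%4]),4) for i in range(4)])
w=np.radians(-5.9);R=np.array([[np.cos(w),-np.sin(w)],[np.sin(w),np.cos(w)]])
mt=robot.camera_model('top')
p2=ray(mt,535/4+415,110/4+240,.116)
d=p2-P;print(np.linalg.norm(d),np.degrees(np.arctan2(d[1],d[0]))+45)
for nm,O in(('wrist',P[:2]-R@[-.1,.07]),('top',p2[:2]-R@[.07,-.1])):
    print(nm,O,'bush local',R.T@(B[:2]-O),'seat',O+R@[.07,-.051])
E
```

```text
bush [ 0.41084156 -0.24861315  0.1205    ] [np.float64(0.0359), np.float64(0.0269), np.float64(0.0356), np.float64(0.0274)]
post1 [ 0.37067036 -0.24420311  0.116     ] [np.float64(0.0247), np.float64(0.0243), np.float64(0.0257), np.float64(0.0247)]
0.23970654169449512 -5.279272576173511
wrist [ 0.46294516 -0.32411156] bush local [-0.05958827  0.06974263] seat [ 0.52733194 -0.38203688]
top [ 0.46450395 -0.32191205] bush local [-0.06091271  0.06739454] seat [ 0.52889073 -0.37983738]
```

Request:
arm_command(
  moves=[
    [[0.03,-0.015,0],[0,0,0],0.065],
    [[0.06,-0.031,0],[0,0,0],0.065],
    [[0.06,-0.031,0],[0,0,0],0.065],
    [[0.06,-0.031,0.02],[0,0,0],0.065],
    [[0.06,-0.031,0.04],[0,0,0],0.065],
  ],
)

```text
time: 40.25
tool_pos: [0.4108, -0.2493, 0.1417]
tool_rot: [3.141, -0.001, -0.101]
contact_force: [0.3, -0.5, 0.1]
opening: 0.0654
grip_force: 0.0
```

Request:
arm_command(
  moves=[
    [[0,0,0.01],[0,0,0],0.065],
    [[0,0,0.03],[0,0,0],0.065],
    [[0,0,0.05],[0,0,0],0.065],
    [[0,0,0.062],[0,0,0],0.065],
    [[0,0,0.062],[0,0,0],0.065],
  ],
)

```text
time: 40.75
tool_pos: [0.4096, -0.2489, 0.0786]
tool_rot: [-3.14, 0.003, -0.103]
contact_force: [-0.8, 0.5, 0.5]
opening: 0.065
grip_force: 0.0
```

Request:
arm_command(
  moves=[
    [[0,0,0],[0,0,0],0.065],
    [[0,0,0],[0,0,0],0.065],
    [[0,0,0],[0,0,0],0.02],
    [[0,0,0],[0,0,0],0.02],
    [[0,0,0],[0,0,0],0.02],
  ],
  squeeze=20,
)

```text
time: 41.25
tool_pos: [0.4108, -0.2496, 0.0802]
tool_rot: [3.141, -0.001, -0.103]
contact_force: [-0.6, 0.6, -0.6]
opening: 0.0458
grip_force: 0.0
```

Request:
arm_command(
  moves=[
    [[0,0,0],[0,0,0],0.02],
    [[0,0,0],[0,0,0],0.02],
    [[0,0,0],[0,0,0],0.02],
    [[0,0,0],[0,0,0],0.02],
    [[0,0,0],[0,0,0],0.02],
  ],
)

```text
time: 41.75
tool_pos: [0.4107, -0.2491, 0.0799]
tool_rot: [-3.141, 0.0, -0.103]
contact_force: [-0.2, 4.2, 5.5]
opening: 0.0358
grip_force: 20.0
```

Request:
arm_command(
  moves=[
    [[0,0,-0.001],[0,0,0],0.02],
    [[0,0,-0.0025],[0,0,0],0.02],
    [[0,0,-0.0025],[0,0,0],0.02],
    [[0,0,-0.0025],[0,0,0],0.02],
    [[0,0,-0.0025],[0,0,0],0.02],
  ],
)

```text
time: 42.25
tool_pos: [0.4103, -0.2491, 0.082]
tool_rot: [-3.141, 0.001, -0.103]
contact_force: [-0.7, 3.6, -2.1]
opening: 0.036
grip_force: 20.0
```

Request:
arm_command(
  moves=[
    [[0,0.001,0],[0,0,0],0.02],
    [[0,0.002,0],[0,0,0],0.02],
    [[0,0.002,0],[0,0,0],0.02],
    [[0,0.002,0],[0,0,0],0.02],
    [[0,0.002,0],[0,0,0],0.02],
  ],
)

```text
time: 42.75
tool_pos: [0.4102, -0.2492, 0.082]
tool_rot: [-3.138, 0.001, -0.103]
contact_force: [2.2, 13.8, -0.6]
opening: 0.0359
grip_force: 20.0
```

Request:
arm_command(
  moves=[
    [[0,-0.002,0],[0,0,0],0.02],
    [[0,-0.004,0],[0,0,0],0.02],
    [[0,-0.004,0],[0,0,0],0.02],
    [[0,-0.004,0],[0,0,0],0.02],
    [[0,-0.004,0],[0,0,0],0.02],
  ],
)

```text
time: 43.25
tool_pos: [0.411, -0.248, 0.0825]
tool_rot: [3.141, -0.001, -0.103]
contact_force: [-0.4, -0.2, -1.0]
opening: 0.0364
grip_force: 20.0
```

Gripped: opening 0.036, with the bar's side play found at y of about -0.2467. Sliding along the first straight.

Request:
arm_command(
  moves=[
    [[0.01,-0.001,0],[0,0,0],0.02],
    [[0.02,-0.001,0],[0,0,0],0.02],
    [[0.03,-0.001,0],[0,0,0],0.02],
    [[0.04,-0.001,0],[0,0,0],0.02],
    [[0.05,-0.001,0],[0,0,0],0.02],
  ],
)

```text
time: 43.75
tool_pos: [0.4618, -0.2517, 0.0822]
tool_rot: [3.141, -0.0, -0.102]
contact_force: [-1.0, -0.1, -0.8]
opening: 0.0357
grip_force: 20.0
```

Request:
arm_command(
  moves=[
    [[0,0,0],[0,0,0],0.02],
    [[0,0,0],[0,0,0],0.02],
    [[0,0,0],[0,0,0],0.02],
    [[0,0,0],[0,0,0],0.02],
    [[0,0,0],[0,0,0],0.02],
  ],
)

```text
time: 44.25
tool_pos: [0.4604, -0.2516, 0.0824]
tool_rot: [3.142, 0.0, -0.103]
contact_force: [-0.3, 0.6, -0.7]
opening: 0.0358
grip_force: 20.0
```

Request:
arm_command(
  moves=[
    [[0.0063,0.0003,0],[0,0,0.0785],0.02],
    [[0.0125,0.001,0],[0,0,0.157],0.02],
    [[0.0187,0.0022,0],[0,0,0.2356],0.02],
    [[0.0247,0.0039,0],[0,0,0.314],0.02],
    [[0.0306,0.0061,0],[0,0,0.3927],0.02],
  ],
)

```text
time: 44.75
tool_pos: [0.4906, -0.2609, 0.0824]
tool_rot: [3.142, -0.0, -0.499]
contact_force: [0.3, 0.4, -0.6]
opening: 0.0361
grip_force: 20.0
```

Request:
arm_command(
  moves=[
    [[0,0,0],[0,0,0],0.02],
    [[0,0,0],[0,0,0],0.02],
    [[0,0,0],[0,0,0],0.02],
    [[0,0,0],[0,0,0],0.02],
    [[0,0,0],[0,0,0],0.02],
  ],
)

```text
time: 45.25
tool_pos: [0.4904, -0.2608, 0.0824]
tool_rot: [3.142, -0.0, -0.495]
contact_force: [0.2, 0.6, -0.1]
opening: 0.036
grip_force: 20.0
```

```bash
cat > b.py <<'E'
from h import *
O=np.array([.4637,-.3224]);w=-.0995
R=np.array([[np.cos(w),-np.sin(w)],[np.sin(w),np.cos(w)]])
s=robot.observe();p=s['tool_pos'];l=R.T@(p[:2]-O);d=l-[-.01,-.01]
print('local',np.round(l,4),'r',np.hypot(*d),'theta',np.pi/2-np.arctan2(d[1],d[0]),'turned',w-s['tool_rot'][2],'z',p[2],s['contact_force'],s['torque'],s['qpos'][5])
E
python3 b.py
```

```text
local [0.0204 0.064 ] r 0.07998167689731765 theta 0.38988630719711104 turned 0.3954253488929499 z 0.082393203004889 [ 0.2202064   0.58248294 -0.07908764] [ 0.02159424  0.02749907 -0.00845933] 1.4390333021833663
```

Forces stay near zero, so I'll continue round.

Request:
arm_command(
  moves=[
    [[0.0063,0.0004,0],[0,0,0.0785],0.02],
    [[0.0125,0.0012,0],[0,0,0.157],0.02],
    [[0.0187,0.0025,0],[0,0,0.2356],0.02],
    [[0.0247,0.0042,0],[0,0,0.314],0.02],
    [[0.0306,0.0064,0],[0,0,0.3927],0.02],
  ],
)

```text
time: 45.75
tool_pos: [0.5145, -0.2811, 0.0823]
tool_rot: [3.142, 0.0, -0.891]
contact_force: [-0.8, -0.2, -0.4]
opening: 0.0359
grip_force: 20.0
```

Request:
arm_command(
  moves=[
    [[0,0,0],[0,0,0],0.02],
    [[0,0,0],[0,0,0],0.02],
    [[0,0,0],[0,0,0],0.02],
    [[0,0,0],[0,0,0],0.02],
    [[0,0,0],[0,0,0],0.02],
  ],
)

```text
time: 46.25
tool_pos: [0.5143, -0.2808, 0.0824]
tool_rot: [3.142, -0.0, -0.887]
contact_force: [0.2, 0.3, -1.6]
opening: 0.0361
grip_force: 20.0
```

```bash
python3 b.py
```

```text
local [0.0462 0.0464] r 0.07961159229500302 theta 0.7838606378164434 turned 0.7879065781340603 z 0.08237807929619403 [ 0.23193962  0.28506784 -1.60922056] [ 0.06476273 -0.01941129  0.02612638] 1.827703323793492
```

Request:
arm_command(
  moves=[
    [[0.0063,0.0003,0],[0,0,0.0785],0.02],
    [[0.0125,0.001,0],[0,0,0.157],0.02],
    [[0.0187,0.0022,0],[0,0,0.2356],0.02],
    [[0.0247,0.0039,0],[0,0,0.314],0.02],
    [[0.0306,0.0061,0],[0,0,0.3927],0.02],
  ],
)

```text
time: 46.75
tool_pos: [0.529, -0.3087, 0.0823]
tool_rot: [3.142, -0.0, -1.284]
contact_force: [-0.1, -0.5, -0.5]
opening: 0.0354
grip_force: 20.0
```

Request:
arm_command(
  moves=[
    [[0.0063,0.0003,0],[0,0,0.0785],0.02],
    [[0.0125,0.001,0],[0,0,0.157],0.02],
    [[0.0187,0.0022,0],[0,0,0.2356],0.02],
    [[0.0247,0.0037,0],[0,0,0.314],0.02],
    [[0.0306,0.0056,0],[0,0,0.386],0.02],
  ],
)

```text
time: 47.25
tool_pos: [0.5323, -0.3397, 0.0823]
tool_rot: [-3.142, -0.0, -1.669]
contact_force: [0.6, -0.1, -1.0]
opening: 0.0359
grip_force: 20.0
```

Request:
arm_command(
  moves=[
    [[0,0,0],[0,0,0],0.02],
    [[0,0,0],[0,0,0],0.02],
    [[0,0,0],[0,0,0],0.02],
    [[0,0,0],[0,0,0],0.02],
    [[0,0,0],[0,0,0],0.02],
  ],
)

```text
time: 47.75
tool_pos: [0.5324, -0.3393, 0.0824]
tool_rot: [-3.142, -0.0, -1.666]
contact_force: [-0.3, -0.0, -1.3]
opening: 0.036
grip_force: 20.0
```

```bash
python3 b.py
```

```text
local [ 0.07   -0.0099] r 0.08003654068368354 theta 1.570128737707494 turned 1.5664584708976699 z 0.08239320483253408 [-0.34860279 -0.00465214 -1.26591536] [ 0.1213788  -0.02571994  0.00528104] 2.548135721677277
```

Request:
arm_command(
  moves=[
    [[0.009,0,0],[0,0,0],0.02],
    [[0.018,0,0],[0,0,0],0.02],
    [[0.027,0,0],[0,0,0],0.02],
    [[0.036,0,0],[0,0,0],0.02],
    [[0.036,0,0],[0,0,0],0.02],
  ],
)

```text
time: 48.25
tool_pos: [0.5285, -0.3771, 0.0822]
tool_rot: [-3.141, -0.001, -1.668]
contact_force: [-0.9, 0.2, -0.3]
opening: 0.0358
grip_force: 20.0
```

Request:
arm_command(
  moves=[
    [[0.001,0,0],[0,0,0],0.02],
    [[0.002,0,0],[0,0,0],0.02],
    [[0.003,0,0],[0,0,0],0.02],
    [[0.003,0,0],[0,0,0],0.02],
    [[0.003,0,0],[0,0,0],0.02],
  ],
)

```text
time: 48.75
tool_pos: [0.5287, -0.3781, 0.0824]
tool_rot: [-3.142, -0.0, -1.667]
contact_force: [0.2, -0.8, -0.6]
opening: 0.0359
grip_force: 20.0
```

Request:
arm_command(
  moves=[
    [[0.0005,0,0],[0,0,0],0.02],
    [[0.001,0,0],[0,0,0],0.02],
    [[0.0015,0,0],[0,0,0],0.02],
    [[0.0015,0,0],[0,0,0],0.02],
    [[0.0015,0,0],[0,0,0],0.02],
  ],
)

```text
time: 49.25
tool_pos: [0.5285, -0.3796, 0.0824]
tool_rot: [3.142, 0.0, -1.667]
contact_force: [0.7, 1.2, 0.5]
opening: 0.0362
grip_force: 20.0
```

```bash
python3 b.py
```

```text
local [ 0.0701 -0.0505] r 0.08980201570415874 theta 2.038864819493255 turned 1.567282509069682 z 0.08236286751017005 [0.71658257 1.21119475 0.53195069] [ 0.39470678 -0.08664654 -0.02896924] 2.4968002149613966
```

Contact is starting; pressing gently further.

Request:
arm_command(
  moves=[
    [[0.0005,0,0],[0,0,0],0.02],
    [[0.001,0,0],[0,0,0],0.02],
    [[0.001,0,0],[0,0,0],0.02],
    [[0.001,0,0],[0,0,0],0.02],
    [[0.001,0,0],[0,0,0],0.02],
  ],
)

```text
time: 49.75
tool_pos: [0.5285, -0.3797, 0.0824]
tool_rot: [3.141, 0.002, -1.667]
contact_force: [0.0, 5.4, 1.7]
opening: 0.0362
grip_force: 20.0
```

Request:
arm_command(
  moves=[
    [[0.0005,0,0],[0,0,0],0.02],
    [[0.0005,0,0],[0,0,0],0.02],
    [[0.0005,0,0],[0,0,0],0.02],
    [[0.0005,0,0],[0,0,0],0.02],
    [[0.0005,0,0],[0,0,0],0.02],
  ],
)

```text
time: 50.25
tool_pos: [0.5285, -0.3797, 0.0824]
tool_rot: [3.141, 0.003, -1.666]
contact_force: [-0.4, 7.6, 2.9]
opening: 0.0363
grip_force: 20.0
```

The bushing is on the collar. Lowering it to hang on the bar, then releasing.

Request:
arm_command(
  moves=[
    [[-0.0005,0,0.001],[0,0,0],0.02],
    [[-0.0005,0,0.002],[0,0,0],0.02],
    [[-0.0005,0,0.0028],[0,0,0],0.02],
    [[-0.0005,0,0.0028],[0,0,0],0.02],
    [[-0.0005,0,0.0028],[0,0,0],0.02],
  ],
)

```text
time: 50.75
tool_pos: [0.5285, -0.3797, 0.08]
tool_rot: [3.141, 0.002, -1.667]
contact_force: [-0.8, 6.6, 4.5]
opening: 0.0361
grip_force: 20.0
```

Request:
arm_command(
  moves=[
    [[0,0,0],[0,0,0],0.06],
    [[0,0,0],[0,0,0],0.06],
    [[0,0,0],[0,0,0],0.06],
    [[0,0,0],[0,0,0],0.06],
    [[0,0,0],[0,0,0],0.06],
  ],
)

```text
time: 51.25
tool_pos: [0.5283, -0.381, 0.0795]
tool_rot: [-3.142, -0.0, -1.667]
contact_force: [-0.7, -0.5, 0.2]
opening: 0.0597
grip_force: 0.0
```

Request:
arm_command(
  moves=[
    [[0,0,-0.02],[0,0,0],0.06],
    [[0,0,-0.05],[0,0,0],0.06],
    [[0,0,-0.09],[0,0,0],0.06],
    [[-0.03,0,-0.12],[0,0,0],0.06],
    [[-0.07,0,-0.12],[0,0,0],0.06],
  ],
)

```text
time: 51.75
tool_pos: [0.5367, -0.3135, 0.2045]
tool_rot: [-3.133, -0.006, -1.67]
contact_force: [0.5, 0.4, 0.5]
opening: 0.0602
grip_force: 0.0
```

Request:
arm_command(
  moves=[
    [[-0.02,0,0],[0,0,0],0.06],
    [[-0.02,0,0],[0,0,0],0.06],
    [[-0.02,0,0],[0,0,0],0.06],
    [[-0.02,0,0],[0,0,0],0.06],
    [[-0.02,0,0],[0,0,0],0.06],
  ],
)

```text
time: 52.25
tool_pos: [0.5367, -0.2923, 0.1988]
tool_rot: [3.141, 0.0, -1.668]
contact_force: [0.5, -0.1, -0.4]
opening: 0.0599
grip_force: 0.0
```

```bash
python3 - <<'E'
from h import *
s=robot.observe();print(s['tool_pos'],s['contact_force'])
im,m=snap('wrist','wf.png');im2,_=snap('scene','sf.png')
p=[int(v) for v in proj(m,(.5285,-.38,.12))];print(p)
x0=max(0,min(440,p[0]-100));y0=max(0,min(330,p[1]-75))
a=cv2.resize(im[y0:y0+150,x0:x0+200],(800,600),interpolation=cv2.INTER_CUBIC)[:, :400] if 0 else cv2.resize(im[y0:y0+150,x0:x0+200],(400,300),interpolation=cv2.INTER_CUBIC)
b=cv2.resize(im2[180:330,110:430],(800,375)); c=np.zeros((600,800,3),'uint8'); c[:225]=cv2.resize(im2[180:330,110:430],(480,225))[:, :480].repeat(1,1) if 0 else 0
c[:300,:400]=a; c[:300,400:]=cv2.resize(im,(400,300)); c[300:]=cv2.resize(im2,(800,600))[180:480]
cv2.imwrite('pics/fin.png',c[...,::-1])
E
```

```text
[ 0.5366523  -0.29234452  0.19883816] [ 0.46910513 -0.14025767 -0.4141398 ]
[314, 117]
```

View pics/fin.png

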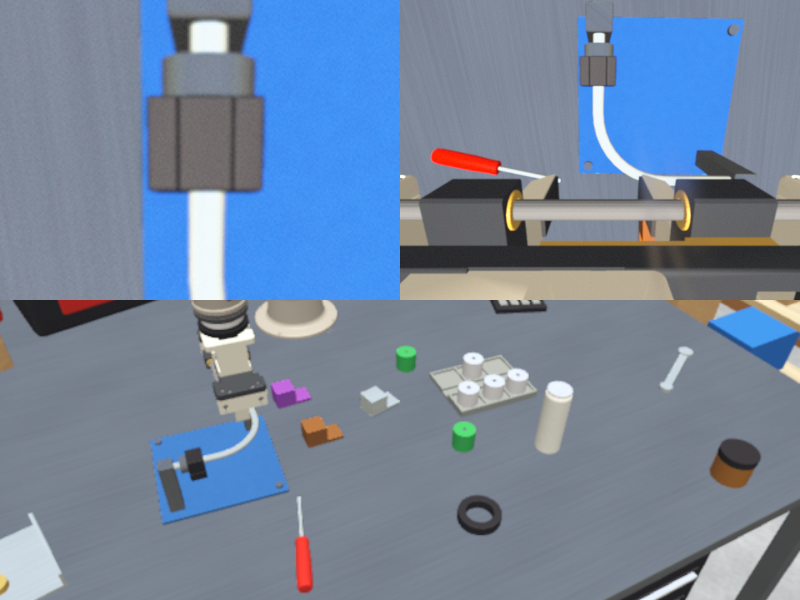

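The bushing sits flush against the collar (crop (205,95)). All four spacers stand in the rack, and the can, driver and tape are undisturbed. Handing in.

```bash
python3 -c "
from cell import robot
print(robot.hand_in())"
```

```text
the job is handed in; nothing more can be done
None
```

The job is handed in: after touching the gauge step, I stood the three short spacers in the raised row and the one tall spacer in the lower row; the bushing is flush against the stop collar, and the spray can, screwdriver and tape were not touched.

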